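Stand the slope rack back on its feet and fold its handle down

ROBOT

A 6-joint arm with a two-finger parallel gripper is mounted at the origin on a cart in front of the work surface, level with it; the furniture and walls round the work are solid. World frame = base frame: x ahead of the robot, y to its left, z up, the work surface at z = 0. Lengths are in m, angles in rad, forces in N, time in s.
With the tool pointing down it reaches from about 0.35 to 0.975 m from the base axis. Payload 17.4 kg.
Tool frame: the origin (TCP) lies midway between the tips of the shut fingers; the grasp point (between the pads) lies 19 mm behind it; z points along the fingers, x is the direction in which the jaws open and shut, and the axes are right-handed (so a half turn about z gives the same grasp; the last joint's range is limited). The gripper opens to 85 mm and grips with 20 to 120 N. Pads are 22 mm wide; open, the fingers measure 114 mm over their backs; the gripper's body (76 mm by 85 mm) begins 54 mm behind the grasp point. The pads swing forward as they close: fully open they stand 13 mm farther back than shut.
Start: joints at [1.23, 0.116, 1.442, -0, 1.584, -0.038], TCP at [0.201, 0.644, 0.231] pointing down, gripper open.
Joint ranges: [-2.83, 2.83], [-0.83, 2.19], [0.07, 2.5], [-1.14, 4.28], [0.01, 3], [-2.97, 2.97]. Speed limits (rad/s): [1.89, 1.89, 2.22, 3.14, 3.14, 3.14].

INTERFACE

Orientations are given as a unit quaternion [w, x, y, z].
In Python, from plant import bot, read_camera, masks_of gives the robot as it stands. The module is installed in compiled form; this text tells all that it offers.
- The arm moves only by the tool drive_tool, never from a script. Its argument "plan" is a list of rows, each an object of numbers: "dx", "dy", "dz": the shift along the tool's x, y, z in mm; "ax", "ay", "az": the turn, a rotation vector about the tool's x, y, z in degrees; "jaw": the gripper's target within -1 to 1 (shut at 1, half-way at 0, fully open at -1). A call has 1 to 8 rows; each row is the pose to reach, as a shift and turn from the pose commanded when the call began, along the tool's axes at that moment; what a row does not reach only later rows make up. A row lasts 1/8 s, in which the tool goes at most 62.5 mm and 10.7 degrees, less where a joint would pass 70% of its speed; a pose out of reach is approached as far as the arm can. A call with a gripper value outside its range is refused whole. The fingers move at their own pace and stop on an object; "grip_force" is the grip in N (left out, the last holds). Time passes only in rows, so rows that repeat a pose let the fingers close. It gives the time, the measured TCP pose, the force and the opening at its end, in the units of the state.
- bot.get_obs(): the state, without advancing time (a new reading comes with each control period).
- read_camera(name): name is "side" or "top" or "wrist"; returns a dict with "image" (384x512x3 uint8, blue, green, red), "camera_matrix" (3x3 intrinsics, pixels), "cam_to_world" (4x4, takes a point from camera to world coordinates). Camera axes: x right, y down, z forward; pixel columns grow to the right and rows downward; lengths in m; the calibration is good to about 2 mm. A picture is of the moment at which its call begins. There is no depth.
- bot.sign_off(): hands the job in, once; it reports no verdict.
Trained networks look in a picture, given as the dict that the camera call returned (one of the last four; its "shot" number tells which), for a name from the list of things; names that differ only in an ending like _2 or _b are one class to them, and where a whole thing is asked for, a point or a joint stands for the part that bears it (a point fixed in the world has none). Each returns a list of dicts, best first, with "p" (0 to 1); they miss things now and then, are a little off and sometimes report something else, mostly with a low value. They report only what shows in the picture. A call takes as long as a camera call.
- masks_of(picture, target): "pixels" (384x512 bool, what is visible of it) and "uv" ([column, row] in pixels, amid what is visible of it).
The state is a dict: "clock": time; "q": joint angles; "qd": joint speeds; "joint_torque": joint torques, N m; "tcp_pos": TCP position; "ee_rot": TCP orientation; "contact_force": force on the tool from outside, world axes, zero at the start; "torque": the same for the moment, N m; "grip_width": opening from 0.0 (shut) to 1.0 (fully open).
Only numpy, scipy, OpenCV 4.12 (cv2) and the standard library are available. Lean on these libraries where they do the work, as an engineer would, in place of code of your own. Each camera call takes 0.05 s, during which the arm holds its last target.

TASK

The culture slopes have set: push the wire tube rack, which lies back on its sloping legs, up about its heel until it stands on its base with the tubes upright, on the spot where it is. Then push its carrying handle over and all the way down onto the sloping legs, so that the tubes can be got at. This is a job for pushing: do not lift the rack or the tubes, keep all tubes in their cells, and leave the other things on the bench alone.

Things in the scene. Friction and masses are not known exactly. Their poses are not given: they have to be found in the camera images.
- rack (a point): stainless wire tube rack, 190 mm long, 0.65 to 0.95 kg with tubes. Origin: centre of the heel wire, the long lower edge it tips about, 3 mm above the bench. Own x runs across the base to the toe, y along the heel, z along the tubes: vertical when it stands. Starts lying back, z leaning 1.13 rad to its own -x, mouths and handle towards the robot, yaw within 0.3 rad. Ends 122 mm high at y = +/-92 mm
- rack_toe (a point): middle of the rack's toe wire, the other long edge of its base (rack frame x = 70, y = z = 0 mm); about 66 mm above the bench at the start, 3 mm when the rack stands. Heel, toe and foot wires have black rubber sleeves that grip the bench: a level push of about 2 N on the handle bar tips the rack up without sliding; from about half way it drops onto its base by itself
- rack_foot (a point): middle of the wire that joins the two sloping legs (rack frame x = -47, z = 100 mm; 6 mm thick, along the rack's y). With the heel wire it carries the lying rack; when the rack stands it sticks out to the -x side, 103 mm above the bench
- handle_bar (a point): middle of the bar of the carrying handle, a wire bow 200 mm wide; bar 5 mm thick along the rack's y, with a blue sleeve 90 mm long, 9 mm thick. With the handle up it lies at x = 35, z = 182 mm of the rack frame: about 112 mm above the bench at the start, 185 mm when the rack stands, some 20 mm above the tubes' cotton plugs
- handle (a joint): angle of the carrying handle, rad: 0 = up, in line with the tubes (a stop: pushed further to the rack's +x it tips the rack), 1.72 = folded down on the sloping legs at the -x side (stop). Hinge along the rack's y at x = 35, z = 122 mm of the rack frame, arms 60 mm. Starts 0 to 0.15. A stiff hinge, 0.03 N m: it stays where it is left; about 0.5 N on the bar moves it
- tube_0: glass culture tube with cotton plug and dark red set medium, 16 mm thick, about 150 mm tall, loose in a cell of the rack; origin at the middle of its round bottom, which rests on the rack's base (rack frame x about 34, y = -48, z = 2 mm), own z axis along the tube to the plug
- tube_5: glass culture tube with cotton plug and dark red set medium, 16 mm thick, about 150 mm tall, loose in a cell of the rack; origin at the middle of its round bottom, which rests on the rack's base (rack frame x about 34, y = -24, z = 2 mm), own z axis along the tube to the plug
- tube_7: glass culture tube with cotton plug and tan set medium, 16 mm thick, about 150 mm tall, loose in a cell of the rack; origin at the middle of its round bottom, which rests on the rack's base (rack frame x about 34, y = 0, z = 2 mm), own z axis along the tube to the plug
- tube_3: glass culture tube with cotton plug and dark red set medium, 16 mm thick, about 150 mm tall, loose in a cell of the rack; origin at the middle of its round bottom, which rests on the rack's base (rack frame x about 34, y = 24, z = 2 mm), own z axis along the tube to the plug
- tube_4: glass culture tube with cotton plug and dark red set medium, 16 mm thick, about 150 mm tall, loose in a cell of the rack; origin at the middle of its round bottom, which rests on the rack's base (rack frame x about 34, y = 48, z = 2 mm), own z axis along the tube to the plug
- flask: conical glass flask with tan contents, 62 mm wide, 102 mm tall, bystander; origin at the middle of its underside
- dropper_bottle: brown dropper bottle with black teat, 33 mm wide, 102 mm tall, bystander; origin at the middle of its underside
- petri_dish: closed petri dish with reddish medium, 92 mm wide, 15 mm tall, bystander; origin at the middle of its underside
- amber_bottle: small amber reagent bottle with red cap, 44 mm wide, 89 mm tall, bystander; origin at the middle of its underside

How it is judged:
On the way, in this order (a step that is already met when the one before it is completed fails the run):
1. the rack stands on its base, its handle still up (angle between rack's own z axis and vertical below 0.06 rad and value of joint handle below 1 rad), for 0.3 s.
2. the handle is folded down (value of joint handle above 1.5 rad), for 0.2 s.
At the end, for the whole second after the job is handed in: the rack stands at rest on its base (within 0.05 rad of upright), its heel within 60 mm of where it was, the handle folded to at least 1.5 of 1.72 rad, and all five tubes upright in their cells, resting on the base (bottom less than 12 mm above the heel wire's height) (angle between rack's own z axis and vertical below 0.05 rad and height (world z) of rack below 0.008 m and distance of rack from where it was at the start of the episode below 0.06 m and value of joint handle above 1.5 rad and angle between each of tube_0, tube_5, tube_7, tube_3, tube_4's own z axis and vertical below 0.2 rad and z of each of tube_0, tube_5, tube_7, tube_3, tube_4 in the frame of rack below 0.012 m); the robot touches nothing.
It fails at once if the rack is lifted, or tipped over its far edge (heel wire more than 25 mm above the bench) (height (world z) of rack above 0.028 m).
It fails at once if the rack is shoved more than 80 mm from its place (distance of rack from where it was at the start of the episode above 0.08 m).
It fails at once if a tube is pulled or thrown up out of its cell by more than 30 mm (z of any of tube_0, tube_5, tube_7, tube_3, tube_4 in the frame of rack above 0.03 m).
It fails at once if another thing on the bench is moved more than 15 mm (distance of any of flask, dropper_bottle, petri_dish, amber_bottle from where it was at the start of the episode above 0.015 m).
It also fails if it takes over 48 s, if anything falls off the work surface, if the arm or the gripper's body presses on something with over 40 N, if the wrist force passes 120 N, or if a joint passes its speed limit or range.

## Working session

There is one attempt and no reset: what is moved stays moved. The work goes in short steps, Python scripts to look and compute and a tool call to move; the robot and the scene stay as the last step left them, time stands still between calls to the robot, and variables do not carry over. Pictures are saved under pics/ and viewed, and the job is handed in when it is done.

Besides the shell and the picture viewer there is one more tool, called as name(argument=value, ...) on one line, values as JSON. drive_tool: Moves the arm, as the interface text tells. Its arguments: {"type":"object","properties":{"plan":{"type":"array","items":{"type":"object","properties":{"dx":{"type":"number"},"dy":{"type":"number"},"dz":{"type":"number"},"ax":{"type":"number"},"ay":{"type":"number"},"az":{"type":"number"},"jaw":{"type":"number"}}}},"grip_force":{"type":"number"}},"required":["plan"]}

```bash
mkdir -p pics; ls
cat > h.py <<'E'
import numpy as np,cv2
from plant import bot, read_camera, masks_of
def proj(p,P):
    T=np.linalg.inv(p["cam_to_world"]);P=np.atleast_2d(P);c=(T[:3,:3]@P.T).T+T[:3,3]
    u=(p["camera_matrix"]@c.T).T;return u[:,:2]/u[:,2:]
def ray(p,uv,z):
    d=np.linalg.inv(p["camera_matrix"])@np.array([uv[0],uv[1],1.]);T=p["cam_to_world"];d=T[:3,:3]@d;o=T[:3,3]
    return o+d*(z-o[2])/d[2]
E
python3 - <<'E'
from h import *
o=bot.get_obs();print(o)
for n in("side","top","wrist"):
    p=read_camera(n);cv2.imwrite(f"pics/{n}0.png",p["image"]);print(n,p["cam_to_world"].round(3).tolist(),p["camera_matrix"].round(1).tolist())
    if n!="wrist":
      for t in("rack","handle_bar","rack_toe","rack_foot","tube_0","flask","dropper_bottle","petri_dish","amber_bottle"):
        for m in masks_of(p,t)[:2]:
            ys,xs=np.nonzero(m["pixels"]);print(t,round(m["p"],2),np.round(m["uv"]),xs.min(),xs.max(),ys.min(),ys.max(),ray(p,m["uv"],0.05).round(3))
E
```

```text
pics
{'clock': 0.0, 'q': array([ 1.23022718e+00,  1.16477615e-01,  1.44227825e+00,  8.59042825e-07,
        1.58400860e+00, -3.77957301e-02]), 'qd': array([-0.00048634, -0.00102189,  0.00087857, -0.00084444, -0.00070057,
       -0.00037229]), 'joint_torque': array([-7.17848288e-04, -7.31978989e+01, -6.32495785e+01, -1.41767409e-04,
        6.33102041e-03, -2.24765017e-06]), 'tcp_pos': array([0.20120297, 0.64410736, 0.23055976]), 'ee_rot': array([ 3.28638837e-04,  8.05657546e-01,  5.92381276e-01, -4.85057454e-04]), 'contact_force': array([-0.06982778, -0.31135646, -0.32518851]), 'torque': array([ 0.01815753, -0.00729776, -0.00012746]), 'grip_width': 1.0025993291875017}
side [[-1.0, 0.006, -0.016, 0.63], [0.016, 0.658, -0.753, 0.746], [0.006, -0.753, -0.658, 0.909], [0.0, 0.0, 0.0, 1.0]] [[457.4, 0.0, 257.8], [0.0, 457.4, 190.9], [0.0, 0.0, 1.0]]
rack 0.72 [252. 218.] 226 318 194 250 [ 0.625 -0.128  0.05 ]
handle_bar 0.61 [304. 210.] 296 312 195 223 [ 0.484 -0.159  0.05 ]
rack_toe 0.6 [276. 224.] 226 320 186 251 [ 0.565 -0.105  0.05 ]
rack_foot 0.85 [272. 217.] 226 318 186 251 [ 0.573 
[... 998 characters left out ...]
2 [218. 210.] 211 228 185 234 [ 0.589 -0.091  0.05 ]
tube_0 0.8 [227. 202.] 220 237 182 228 [ 0.609 -0.114  0.05 ]
flask 0.89 [199. 142.] 188 210 125 152 [ 0.767 -0.044  0.05 ]
dropper_bottle 0.76 [346. 191.] 339 354 185 199 [ 0.629 -0.412  0.05 ]
petri_dish 0.78 [244. 130.] 225 258 115 148 [ 0.797 -0.16   0.05 ]
petri_dish 0.73 [219. 248.] 173 259 214 261 [ 0.498 -0.092  0.05 ]
amber_bottle 0.86 [318. 159.] 310 327 148 169 [ 0.715 -0.346  0.05 ]
amber_bottle 0.53 [212. 212.] 202 217 188 237 [ 0.586 -0.077  0.05 ]
wrist [[0.3, 0.903, 0.307, 0.123], [0.954, -0.283, -0.098, 0.669], [-0.002, 0.322, -0.947, 0.373], [0.0, 0.0, 0.0, 1.0]] [[341.1, 0.0, 256.5], [0.0, 341.1, 183.5], [0.0, 0.0, 1.0]]
```

```bash
python3 -c "
import cv2
a=cv2.imread('pics/top0.png')[90:290,130:390];cv2.imwrite('pics/t.png',cv2.resize(a,None,fx=3,fy=3,interpolation=2))
a=cv2.imread('pics/side0.png')[120:290,150:350];cv2.imwrite('pics/s.png',cv2.resize(a,None,fx=3.5,fy=3.5,interpolation=2))"
```

```text
(no output)
```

View pics/t.png

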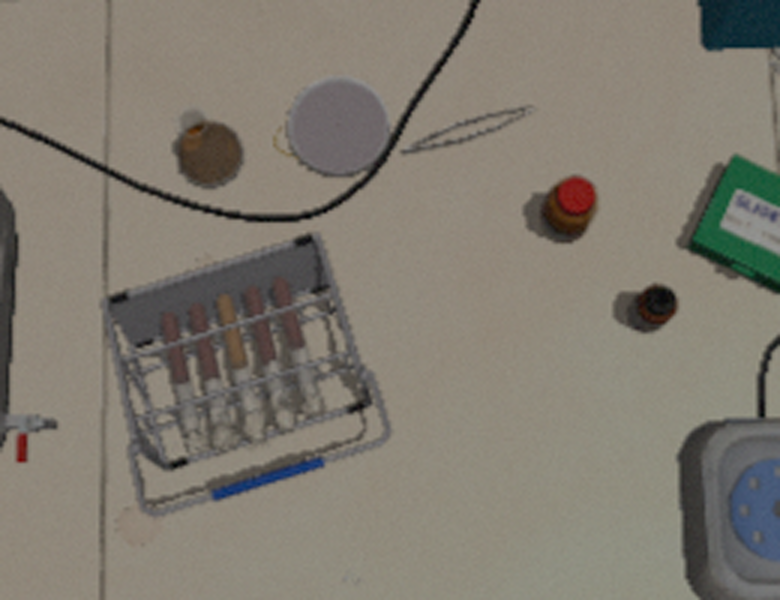

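View pics/s.png

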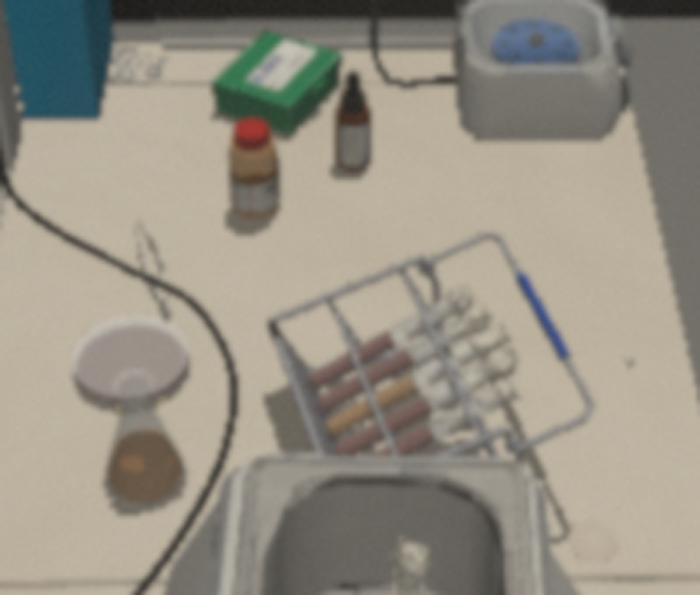

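View pics/top0.png

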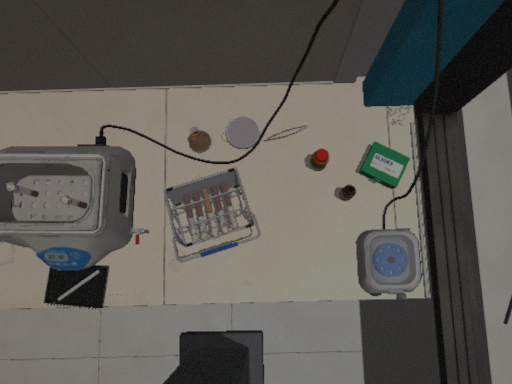

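```bash
cat >> h.py <<'E'
def rackpts(par,P,lean=1.13):
    # P in rack frame mm -> world
    x,y,yaw=par;P=np.atleast_2d(P)/1000.
    c,s=np.cos(lean),np.sin(lean)
    X=P[:,0]*c-P[:,2]*s;Z=P[:,0]*s+P[:,2]*c+.003;Y=P[:,1]
    return np.c_[x+X*np.cos(yaw)-Y*np.sin(yaw),y+X*np.sin(yaw)+Y*np.cos(yaw),Z]
def bar(h,y=0): return [35-60*np.sin(h),y,122+60*np.cos(h)]
E
python3 - <<'E'
from h import *
from scipy.optimize import least_squares
t=read_camera("top");s=read_camera("side")
T=lambda u,v:(u/3+130,v/3+90); S=lambda u,v:(u/3.5+150,v/3.5+120)
obs=[(t,'b',45,T(213,494)),(t,'b',-45,T(323,463)),(t,[70,92,0],0,T(110,300)),(t,[70,-92,0],0,T(314,238)),
(s,'b',-45,S(521,275)),(s,'b',45,S(566,356)),(s,[70,-92,0],0,S(271,325))]
def f(p):
    r=[]
    for c,k,y,uv in obs:
        P=bar(p[3],y) if k=='b' else k
        r+=list(proj(c,rackpts(p[:3],P))[0]-uv)
    return r
r=least_squares(f,[.62,-.05,.25,.05]);print(r.x.round(4),np.round(r.fun,1))
np.save("par.npy",r.x)
for c,n in((t,"top"),(s,"side")):
    im=cv2.resize(c["image"],None,fx=3,fy=3)
    L=[([0,-92,0],[0,92,0]),([70,-92,0],[70,92,0]),([-47,-92,100],[-47,92,100]),(bar(r.x[3],-100),bar(r.x[3],100)),([35,-92,122],[35,92,122])]
    for a,b in L:
        q=proj(c,rackpts(r.x[:3],[a,b]))*3+1;cv2.line(im,*[tuple(int(v) for v in z) for z in q],(0,255,0),1)
    x0,y0=(420,420) if n=="top" else (620,480)
    cv2.imwrite(f"pics/fit_{n}.png",im[y0:y0+450,x0:x0+500])
b=rackpts(r.x[:3],bar(r.x[3]))[0];print("bar",b,"toe",rackpts(r.x[:3],[70,0,0]))
E
```

```text
[ 0.6376 -0.0582  0.2781  0.13  ] [-0.3  0.7  0.1 -0.7 -1.9  0.5  1.  -0.8  0.  -0.   0.   0.1  0.1 -1.8]
bar [ 0.4909138  -0.10005129  0.10505439] toe [[ 0.66630401 -0.04998085  0.06630885]]
```

View pics/fit_top.png

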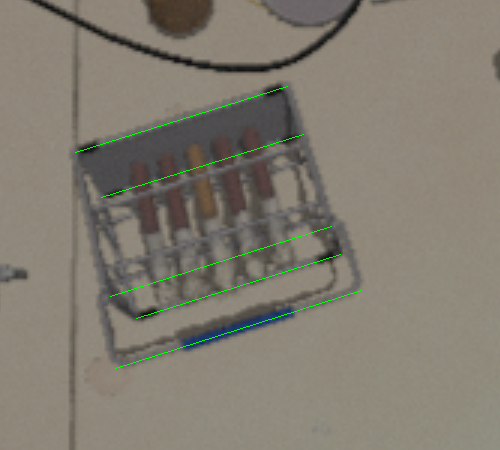

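View pics/fit_side.png

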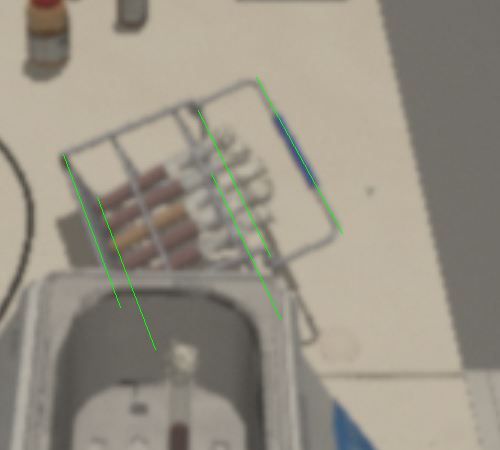

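```bash
cat >> h.py <<'E'
from scipy.spatial.transform import Rotation as R
def cmd(targets):
    """targets: list of (xyz, yaw of tool x) tool down ; print deltas from measured"""
    o=bot.get_obs();q=o["ee_rot"];R0=R.from_quat(np.r_[q[1:],q[0]]);p=o["tcp_pos"]
    for xyz,yaw in targets:
        d=R0.inv().apply(np.array(xyz)-p)*1000
        Rt=R.from_matrix(np.array([[np.cos(yaw),np.sin(yaw),0],[np.sin(yaw),-np.cos(yaw),0],[0,0,-1]]))
        print(d.round(1),np.degrees((R0.inv()*Rt).as_rotvec()).round(1))
E
python3 - <<'E'
from h import *
w=1.2673;y=np.pi/2+.278
cmd([([.201,.644,.40],w),([.35,.35,.40],w),([.40,0.15,.40],w+.3),([.448,-.112,.40],y),([.448,-.112,.085],y)])
E
```

```text
[  -0.4   -0.2 -168.7] [0. 0. 0.]
[-236.6  229.7 -168.7] [0. 0. 0.]
[-412.6  337.1 -168.7] [  0.    0.  -17.1]
[-648.3  461.  -168.7] [  0.    0.  -33.3]
[-648.3  461.   146.3] [  0.    0.  -33.3]
```

drive_tool(plan=[{"dx": 0, "dy": 0, "dz": -62, "jaw": 1}, {"dx": 0, "dy": 0, "dz": -124, "jaw": 1}, {"dx": 0, "dy": 0, "dz": -168, "jaw": 1}, {"dx": -60, "dy": 58, "dz": -168, "jaw": 1}, {"dx": -120, "dy": 115, "dz": -168, "jaw": 1}, {"dx": -180, "dy": 172, "dz": -168, "jaw": 1}, {"dx": -236, "dy": 230, "dz": -168, "jaw": 1}, {"dx": -280, "dy": 257, "dz": -168, "az": -6, "jaw": 1}])

```text
invalid input
```

Run:
```python
from h import *
y=np.pi/2+.278
print(bot.get_obs()["tcp_pos"])
cmd([([.40,0.15,.40],y-.2),([.448,-.112,.40],y),([.448,-.112,.085],y)])
```

```text
[0.20129803 0.64429198 0.23130942]
[-412.6  337.1 -168.7] [  0.    0.  -21.8]
[-648.3  461.  -168.7] [  0.    0.  -33.3]
[-648.3  461.   146.3] [  0.    0.  -33.3]
```

drive_tool(grip_force=20, plan=[{"dx": 0, "dy": 0, "dz": -62, "ax": 0, "ay": 0, "az": 0, "jaw": 1}, {"dx": 0, "dy": 0, "dz": -124, "ax": 0, "ay": 0, "az": 0, "jaw": 1}, {"dx": 0, "dy": 0, "dz": -168, "ax": 0, "ay": 0, "az": 0, "jaw": 1}, {"dx": -60, "dy": 58, "dz": -168, "ax": 0, "ay": 0, "az": 0, "jaw": 1}, {"dx": -120, "dy": 115, "dz": -168, "ax": 0, "ay": 0, "az": 0, "jaw": 1}, {"dx": -180, "dy": 172, "dz": -168, "ax": 0, "ay": 0, "az": 0, "jaw": 1}, {"dx": -236, "dy": 230, "dz": -168, "ax": 0, "ay": 0, "az": 0, "jaw": 1}, {"dx": -280, "dy": 257, "dz": -168, "ax": 0, "ay": 0, "az": -6, "jaw": 1}])

```text
clock: 2.15
tcp_pos: [0.3378, 0.3613, 0.3993]
ee_rot: [0.0, 0.773, 0.635, 0.0]
contact_force: [0.4, -0.2, -0.7]
grip_width: 0.002
```

Run:
```python
from h import *
y=np.pi/2+.278
print(bot.get_obs()["tcp_pos"])
cmd([([.40,0.15,.40],y-.2),([.448,-.112,.40],y),([.448,-.112,.085],y)])
```

```text
[0.33781258 0.36129151 0.39929474]
[-195.1  102.2   -0.7] [  0.   -0.  -15.7]
[-442.8  200.3   -0.7] [  0.   -0.  -27.2]
[-442.8  200.2  314.3] [  0.   -0.  -27.2]
```

drive_tool(grip_force=20, plan=[{"dx": -58, "dy": 25, "dz": 0, "ax": 0, "ay": 0, "az": -5, "jaw": 1}, {"dx": -115, "dy": 50, "dz": 0, "ax": 0, "ay": 0, "az": -10, "jaw": 1}, {"dx": -172, "dy": 74, "dz": 0, "ax": 0, "ay": 0, "az": -15, "jaw": 1}, {"dx": -229, "dy": 98, "dz": 0, "ax": 0, "ay": 0, "az": -20, "jaw": 1}, {"dx": -285, "dy": 122, "dz": 0, "ax": 0, "ay": 0, "az": -25, "jaw": 1}, {"dx": -340, "dy": 146, "dz": 0, "ax": 0, "ay": 0, "az": -27.3, "jaw": 1}, {"dx": -387, "dy": 166, "dz": 0, "ax": 0, "ay": 0, "az": -27.3, "jaw": 1}, {"dx": -387, "dy": 166, "dz": 0, "ax": 0, "ay": 0, "az": -27.3, "jaw": 1}])

```text
clock: 3.15
tcp_pos: [0.4241, -0.0517, 0.3989]
ee_rot: [-0.0, 0.604, 0.797, -0.0]
contact_force: [-0.6, -0.1, 0.3]
grip_width: -0.005
```

drive_tool(grip_force=20, plan=[{"dx": 0, "dy": 0, "dz": 60, "ax": 0, "ay": 0, "az": 0, "jaw": 1}, {"dx": 0, "dy": 0, "dz": 120, "ax": 0, "ay": 0, "az": 0, "jaw": 1}, {"dx": 0, "dy": 0, "dz": 180, "ax": 0, "ay": 0, "az": 0, "jaw": 1}, {"dx": 0, "dy": 0, "dz": 180, "ax": 0, "ay": 0, "az": 0, "jaw": 1}, {"dx": 0, "dy": 0, "dz": 180, "ax": 0, "ay": 0, "az": 0, "jaw": 1}])

```text
clock: 3.78
tcp_pos: [0.4246, -0.0486, 0.2222]
ee_rot: [0.001, 0.602, 0.799, 0.001]
contact_force: [0.5, 0.6, 0.5]
grip_width: 0.003
```

Run:
```python
from h import *
y=np.pi/2+.278
print(bot.get_obs()["tcp_pos"])
cmd([([.448,-.112,.22],y),([.448,-.112,.080],y),([.48,-.1035,.085],y)])
```

```text
[ 0.42462945 -0.04864712  0.22224587]
[-67.3   5.    2.3] [0.1 0.1 0.1]
[-67.2   4.7 142.3] [0.1 0.1 0.1]
[-67.8  37.8 137.4] [0.1 0.1 0.1]
```

drive_tool(grip_force=20, plan=[{"dx": -34, "dy": 2, "dz": 0, "ax": 0, "ay": 0, "az": 0, "jaw": 1}, {"dx": -67, "dy": 5, "dz": 10, "ax": 0, "ay": 0, "az": 0, "jaw": 1}, {"dx": -67, "dy": 5, "dz": 70, "ax": 0, "ay": 0, "az": 0, "jaw": 1}, {"dx": -67, "dy": 5, "dz": 125, "ax": 0, "ay": 0, "az": 0, "jaw": 1}, {"dx": -67, "dy": 5, "dz": 142, "ax": 0, "ay": 0, "az": 0, "jaw": 1}, {"dx": -67, "dy": 5, "dz": 142, "ax": 0, "ay": 0, "az": 0, "jaw": 1}, {"dx": -67, "dy": 5, "dz": 142, "ax": 0, "ay": 0, "az": 0, "jaw": 1}])

```text
clock: 4.65
tcp_pos: [0.4486, -0.1123, 0.0803]
ee_rot: [0.002, 0.602, 0.798, 0.001]
contact_force: [-0.4, 0.3, -0.2]
grip_width: 0.001
```

Run:
```python
from h import *
y=np.pi/2+.278
print(bot.get_obs()["tcp_pos"])
for n in("side","top"):
    p=read_camera(n);im=p["image"];im=im[120:290,150:350] if n=="side" else im[90:290,130:390]
    cv2.imwrite(f"pics/{n}1.png",cv2.resize(im,None,fx=3,fy=3,interpolation=2))
# push schedule
par=np.load("par.npy")[:3]
T=[]
for l in (1.13,1.0,.9,.8,.7,.6,.5,.4,.3,.2):
    b=rackpts(par,bar(0.0),lean=l)[0]; print(l,b.round(3))
    d=np.array([np.cos(par[2]),np.sin(par[2]),0])
    T.append((b-d*.0155+[0,0,-.022],y))   # contact: pad half 11 + 4.5
cmd(T)
```

```text
[ 0.44864263 -0.11232518  0.08029663]
1.13 [ 0.494 -0.099  0.112]
1.0 [ 0.509 -0.095  0.131]
0.9 [ 0.521 -0.091  0.144]
0.8 [ 0.535 -0.087  0.155]
0.7 [ 0.551 -0.083  0.165]
0.6 [ 0.567 -0.078  0.173]
0.5 [ 0.583 -0.074  0.179]
0.4 [ 0.6   -0.069  0.184]
0.3 [ 0.618 -0.064  0.187]
0.2 [ 0.636 -0.059  0.188]
[ -0.   31.8 -10.7] [0.1 0.1 0. ]
[ -0.1  47.3 -29.1] [0.1 0.1 0. ]
[ -0.1  60.7 -41.8] [0.1 0.1 0. ]
[ -0.1  75.4 -53.2] [0.1 0.1 0. ]
[ -0.1  91.1 -63. ] [0.1 0.1 0. ]
[ -0.2 107.7 -71.1] [0.1 0.1 0. ]
[ -0.2 125.1 -77.6] [0.1 0.1 0. ]
[ -0.2 143.  -82.3] [0.1 0.1 0. ]
[ -0.2 161.3 -85.2] [0.1 0.1 0. ]
[ -0.2 179.8 -86.3] [0.1 0.1 0. ]
```

View pics/side1.png

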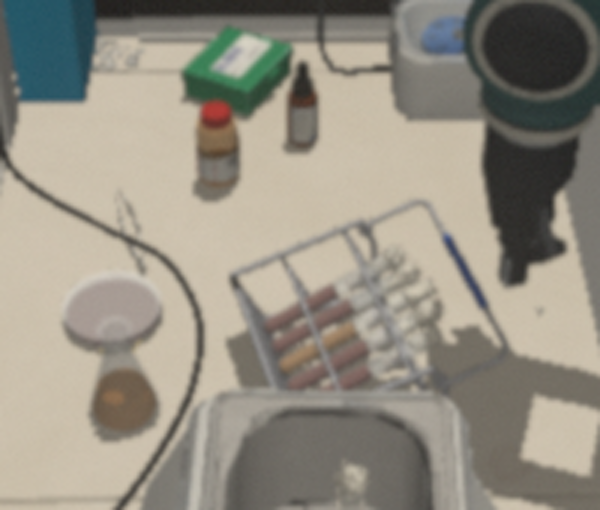

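View pics/top1.png

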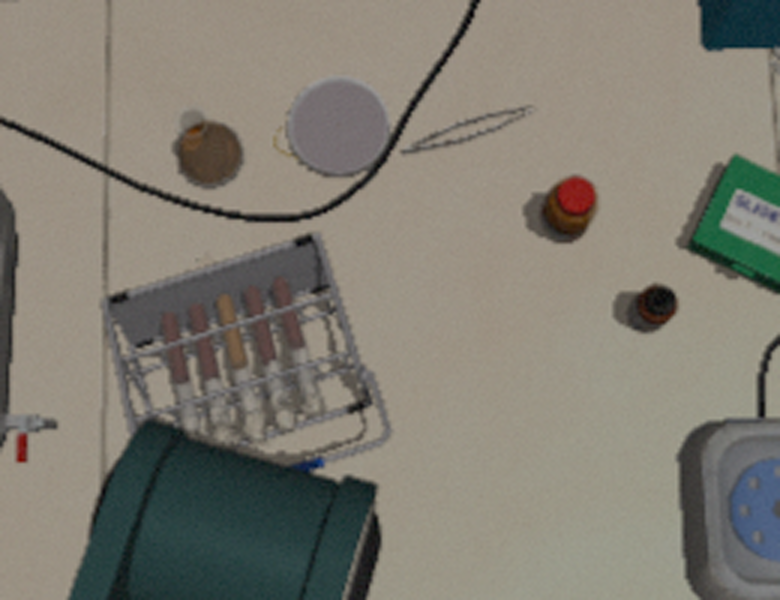

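drive_tool(grip_force=20, plan=[{"dx": 0, "dy": 14, "dz": -4, "ax": 0, "ay": 0, "az": 0, "jaw": 1}, {"dx": 0, "dy": 25, "dz": -6, "ax": 0, "ay": 0, "az": 0, "jaw": 1}, {"dx": 0, "dy": 32, "dz": -10, "ax": 0, "ay": 0, "az": 0, "jaw": 1}, {"dx": 0, "dy": 38, "dz": -18, "ax": 0, "ay": 0, "az": 0, "jaw": 1}, {"dx": 0, "dy": 44, "dz": -26, "ax": 0, "ay": 0, "az": 0, "jaw": 1}, {"dx": 0, "dy": 50, "dz": -32, "ax": 0, "ay": 0, "az": 0, "jaw": 1}, {"dx": 0, "dy": 56, "dz": -37, "ax": 0, "ay": 0, "az": 0, "jaw": 1}, {"dx": 0, "dy": 61, "dz": -42, "ax": 0, "ay": 0, "az": 0, "jaw": 1}])

```text
clock: 5.75
tcp_pos: [0.5062, -0.0951, 0.1196]
ee_rot: [0.0, 0.602, 0.798, 0.0]
contact_force: [-1.6, 0.5, 0.2]
grip_width: -0.002
```

Run:
```python
from h import *
print(bot.get_obs()["tcp_pos"])
p=read_camera("side");im=p["image"][120:290,150:350]
cv2.imwrite(f"pics/side2.png",cv2.resize(im,None,fx=3,fy=3,interpolation=2))
```

```text
[ 0.50616015 -0.09512915  0.11964321]
```

View pics/side2.png

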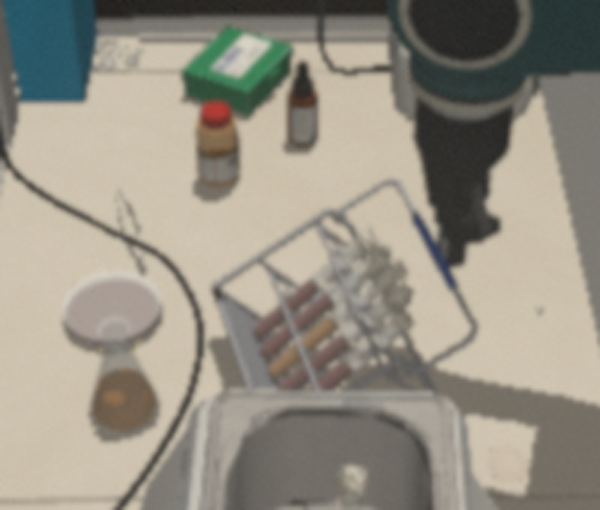

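The rack is tipping up: the bar is at about (435,250) with the finger behind it at (455,255), and it isn't sliding. I'll keep pushing.

drive_tool(grip_force=20, plan=[{"dx": 0, "dy": 6, "dz": -5, "ax": 0, "ay": 0, "az": 0, "jaw": 1}, {"dx": 0, "dy": 12, "dz": -9, "ax": 0, "ay": 0, "az": 0, "jaw": 1}, {"dx": 0, "dy": 18, "dz": -13, "ax": 0, "ay": 0, "az": 0, "jaw": 1}, {"dx": 0, "dy": 24, "dz": -17, "ax": 0, "ay": 0, "az": 0, "jaw": 1}, {"dx": 0, "dy": 30, "dz": -21, "ax": 0, "ay": 0, "az": 0, "jaw": 1}, {"dx": 0, "dy": 36, "dz": -24, "ax": 0, "ay": 0, "az": 0, "jaw": 1}, {"dx": 0, "dy": 42, "dz": -27, "ax": 0, "ay": 0, "az": 0, "jaw": 1}, {"dx": 0, "dy": 48, "dz": -30, "ax": 0, "ay": 0, "az": 0, "jaw": 1}])

```text
clock: 6.8
tcp_pos: [0.5523, -0.0819, 0.1495]
ee_rot: [-0.0, 0.602, 0.798, -0.0]
contact_force: [0.3, 0.7, -0.4]
grip_width: -0.005
```

Run:
```python
from h import *
print(bot.get_obs()["tcp_pos"])
p=read_camera("side");im=p["image"][120:290,150:350]
cv2.imwrite(f"pics/side3.png",cv2.resize(im,None,fx=3,fy=3,interpolation=2))
```

```text
[ 0.55232203 -0.08193934  0.14946469]
```

View pics/side3.png

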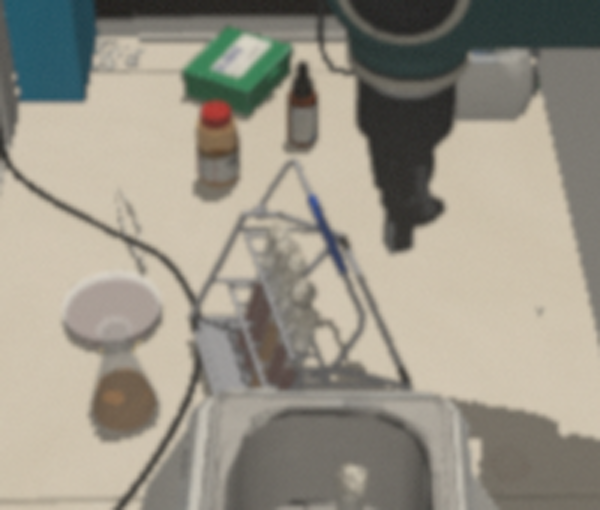

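The bar has left the finger at (400,240) and the rack is dropping forward by itself. I'll raise the tool and look.

drive_tool(grip_force=20, plan=[{"dx": 0, "dy": -10, "dz": -30, "ax": 0, "ay": 0, "az": 0, "jaw": 1}, {"dx": 0, "dy": -10, "dz": -80, "ax": 0, "ay": 0, "az": 0, "jaw": 1}, {"dx": 0, "dy": -10, "dz": -130, "ax": 0, "ay": 0, "az": 0, "jaw": 1}, {"dx": 0, "dy": -10, "dz": -130, "ax": 0, "ay": 0, "az": 0, "jaw": 1}, {"dx": 0, "dy": -10, "dz": -130, "ax": 0, "ay": 0, "az": 0, "jaw": 1}])

```text
clock: 7.48
tcp_pos: [0.5423, -0.0848, 0.2787]
ee_rot: [-0.0, 0.602, 0.798, -0.0]
contact_force: [-0.2, -0.3, 0.4]
grip_width: 0.001
```

Run:
```python
from h import *
print(bot.get_obs()["tcp_pos"])
for n in("side","top"):
    p=read_camera(n);im=p["image"];im=im[120:290,150:350] if n=="side" else im[90:290,130:390]
    cv2.imwrite(f"pics/{n}4.png",cv2.resize(im,None,fx=3,fy=3,interpolation=2))
```

```text
[ 0.54226202 -0.08475393  0.27865246]
```

View pics/side4.png

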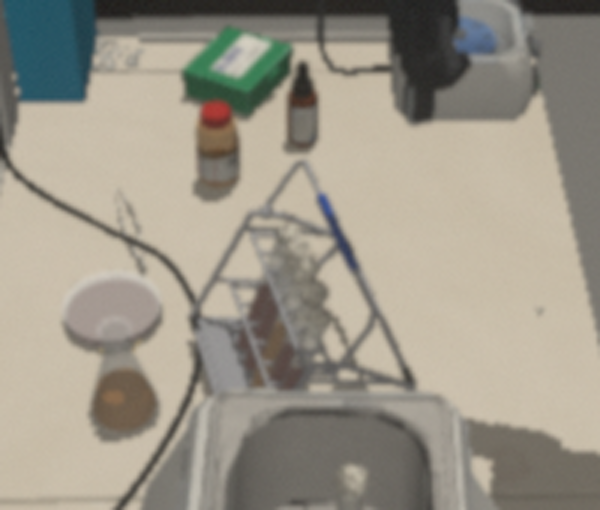

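View pics/top4.png

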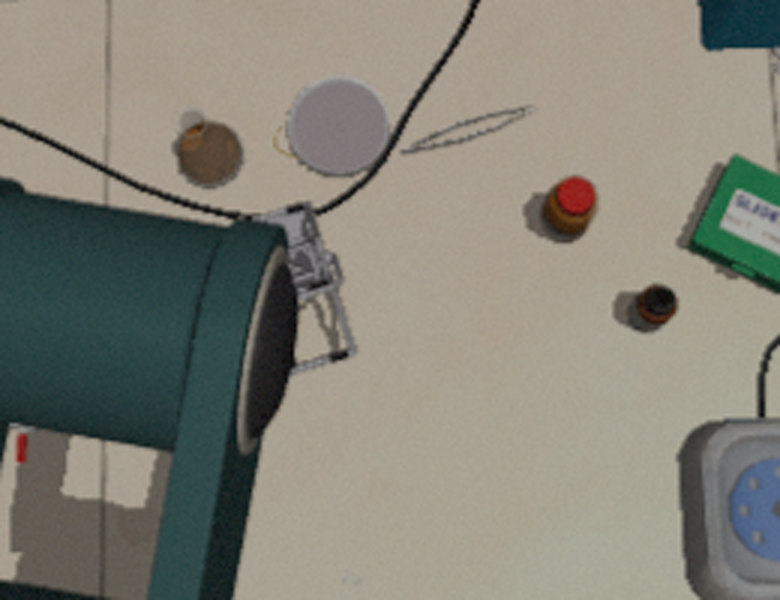

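Run:
```python
from h import *
from scipy.optimize import least_squares
s=read_camera("side");t=read_camera("top")
S=lambda u,v:(u/3+150,v/3+120);T=lambda u,v:(u/3+130,v/3+90)
obs=[(s,'b',-45,S(322,196)),(s,'b',45,S(353,266)),(s,[35,-92,122],0,S(262,211)),(t,[-47,-92,100],0,T(352,352))]
def f(p):
    r=[]
    for c,k,y,uv in obs:
        P=bar(p[3],y) if k=='b' else k
        r+=list(proj(c,rackpts(p[:3],P,lean=0))[0]-uv)
    return r
r=least_squares(f,[.638,-.058,.278,.1]);print(r.x.round(4),np.round(r.fun,1))
for nm,par in(("fit",r.x),):
  for c,n in((s,"side"),(t,"top")):
    im=cv2.resize(c["image"],None,fx=3,fy=3)
    L=[([0,-92,0],[0,92,0]),([70,-92,0],[70,92,0]),([-47,-92,100],[-47,92,100]),(bar(par[3],-100),bar(par[3],100)),([35,-92,122],[35,92,122]),(bar(par[3],-100),[35,-100,122])]
    for a,b in L:
        q=proj(c,rackpts(par[:3],[a,b],lean=0))*3+1;cv2.line(im,*[tuple(int(v) for v in z) for z in q],(0,255,0),1)
    x0,y0=(420,270) if n=="top" else (450,360)
    cv2.imwrite(f"pics/up_{n}.png",im[y0:y0+510,x0:x0+600])
np.save("par2.npy",r.x)
```

```text
[ 0.6053 -0.0717  0.2803  0.6711] [-1.   1.  -0.1  1.6 -0.   1.1  2.4  1.1]
```

View pics/up_side.png

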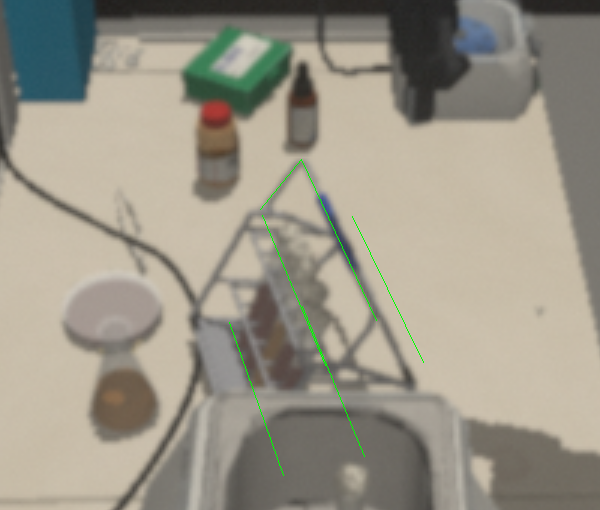

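View pics/up_top.png

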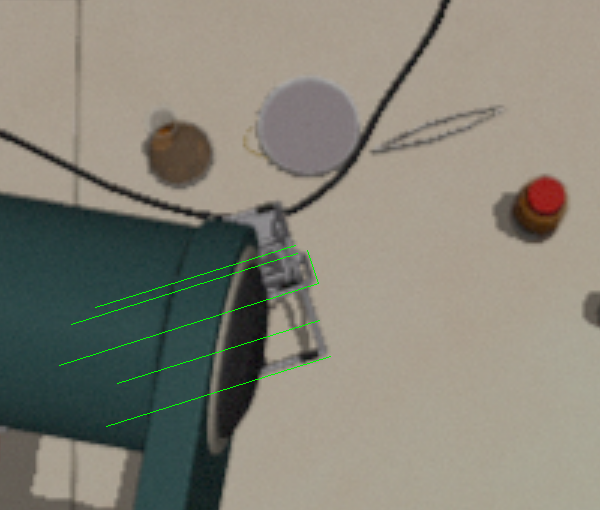

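```bash
cat > fit2.py <<'E'
from h import *
from scipy.optimize import least_squares
s=read_camera("side");t=read_camera("top")
S=lambda u,v:(u/3+150,v/3+120);T=lambda u,v:(u/3+140,v/3+90)
obs=[(s,'b',-45,S(322,196)),(s,'b',45,S(353,266)),(s,[-47,-92,100],0,S(345,238)),(s,[-47,92,100],0,S(411,385)),(s,[70,-92,0],0,S(197,318)),(t,[-47,-92,100],0,T(324,353)),(t,[70,-92,0],0,T(276,206))]
def f(p):
    r=[]
    for c,k,y,uv in obs:
        P=bar(p[3],y) if k=='b' else k
        r+=list(proj(c,rackpts(p[:3],P,lean=p[4]))[0]-uv)
    return r
r=least_squares(f,[.638,-.058,.278,.1,0]);print(r.x.round(4),np.round(r.fun,1))
par=r.x
for c,n in((s,"side"),(t,"top")):
    im=cv2.resize(c["image"],None,fx=3,fy=3)
    L=[([0,-92,0],[0,92,0]),([70,-92,0],[70,92,0]),([-47,-92,100],[-47,92,100]),(bar(par[3],-100),bar(par[3],100)),([35,-92,122],[35,92,122]),(bar(par[3],-100),[35,-100,122])]
    for a,b in L:
        q=proj(c,rackpts(par[:3],[a,b],lean=par[4]))*3+1;cv2.line(im,*[tuple(int(v) for v in z) for z in q],(0,255,0),1)
    x0,y0=(420,270) if n=="top" else (450,360)
    cv2.imwrite(f"pics/up2_{n}.png",im[y0:y0+510,x0:x0+600])
np.save("par2.npy",r.x)
E
python3 fit2.py
```

```text
[ 0.6383 -0.0573  0.273   0.2892  0.3083] [-0.5 -0.1  0.2  0.8  0.2 -0.4  1.  -0.  -0.9 -0.9 -0.8 -0.3  0.6  0.2]
```

View pics/up2_side.png

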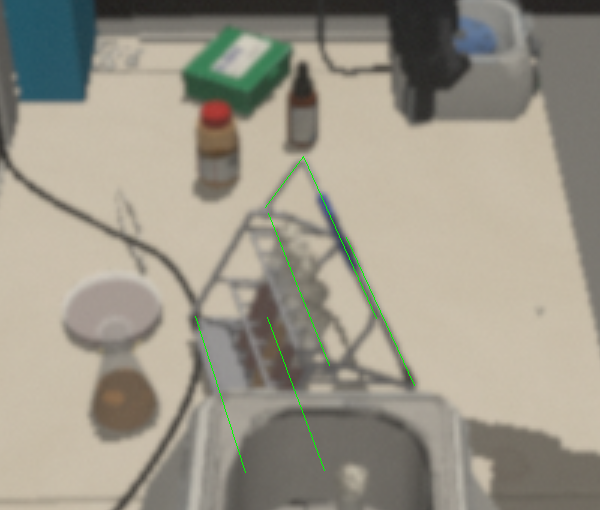

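View pics/up2_top.png

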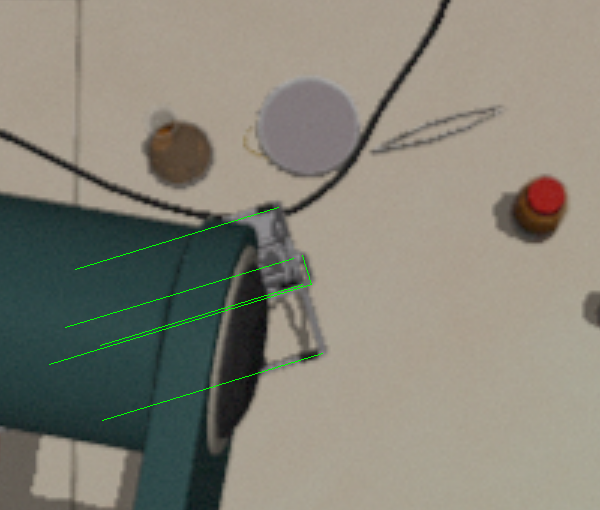

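drive_tool(grip_force=20, plan=[{"dx": 0, "dy": -60, "dz": 0, "ax": 0, "ay": 0, "az": 0, "jaw": 1}, {"dx": 0, "dy": -120, "dz": 0, "ax": 0, "ay": 0, "az": 0, "jaw": 1}, {"dx": 0, "dy": -150, "dz": 0, "ax": 0, "ay": 0, "az": 0, "jaw": 1}])

```text
clock: 8.15
tcp_pos: [0.3961, -0.1264, 0.2793]
ee_rot: [0.0, 0.602, 0.798, -0.0]
contact_force: [0.7, -0.0, 0.8]
grip_width: -0.004
```

Run:
```python
from h import *
print(bot.get_obs()["tcp_pos"],bot.get_obs()["clock"])
for n in("side","top"):
    p=read_camera(n);im=p["image"];im=im[155:255,200:320] if n=="side" else im[130:230,160:290]
    cv2.imwrite(f"pics/{n}5.png",cv2.resize(im,None,fx=6,fy=6,interpolation=2))
    if n=="top": print(ray(p,(220,161.7),.004),ray(p,(195,158),.004))
```

```text
[ 0.39612754 -0.12637023  0.27925867] 8.15
[ 0.72582265 -0.09255136  0.004     ] [ 0.73793628 -0.02595086  0.004     ]
```

View pics/side5.png

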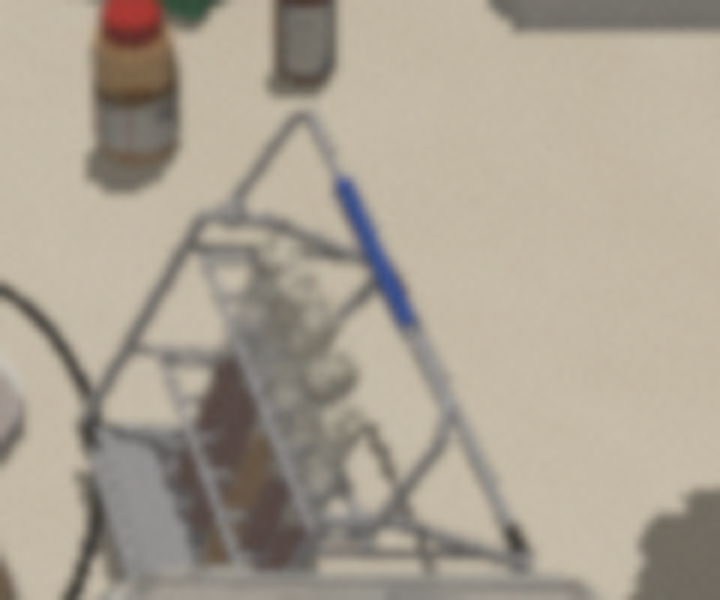

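View pics/top5.png

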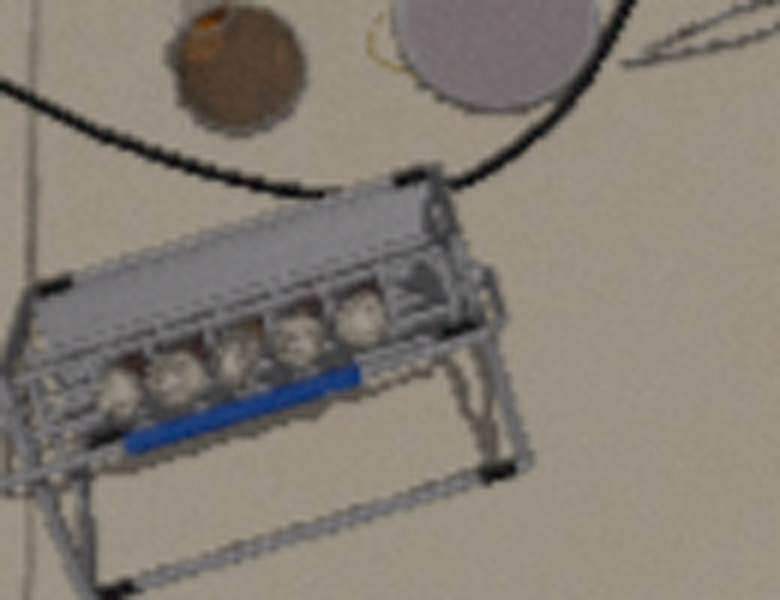

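Run:
```python
from h import *
t=read_camera("top");s=read_camera("side")
for uv in((249,151.7),(241,158.5),(236,160.8),(213,161.8),(195,158)):
    print(uv,[ (z,proj(s,ray(t,uv,z/1000))[0].round(1).tolist()) for z in(0,5,10,20,30)])
im=s["image"][150:270,150:270];im=cv2.resize(im,None,fx=5,fy=5,interpolation=2)
for uv in((249,151.7),(241,158.5),(236,160.8),(213,161.8),(195,158)):
  for z,c in((0,(0,0,255)),(10,(0,255,0)),(20,(255,0,0))):
    q=(proj(s,ray(t,uv,z/1000))[0]-150+.5)*5;cv2.circle(im,(int(q[0]),int(q[1])),2,c,-1)
cv2.imwrite("pics/cab.png",im)
```

```text
(249, 151.7) [(0, [207.3, 220.5]), (5, [207.7, 219.2]), (10, [208.1, 217.8]), (20, [208.8, 215.2]), (30, [209.6, 212.5])]
(241, 158.5) [(0, [213.3, 226.0]), (5, [213.7, 224.6]), (10, [214.0, 223.3]), (20, [214.8, 220.5]), (30, [215.5, 217.8])]
(236, 160.8) [(0, [215.2, 229.5]), (5, [215.5, 228.1]), (10, [215.9, 226.7]), (20, [216.6, 223.9]), (30, [217.4, 221.1])]
(213, 161.8) [(0, [214.3, 246.2]), (5, [214.7, 244.7]), (10, [215.0, 243.2]), (20, [215.8, 240.3]), (30, [216.6, 237.3])]
(195, 158) [(0, [208.6, 260.2]), (5, [209.0, 258.7]), (10, [209.4, 257.1]), (20, [210.2, 254.0]), (30, [211.1, 250.9])]
```

View pics/cab.png

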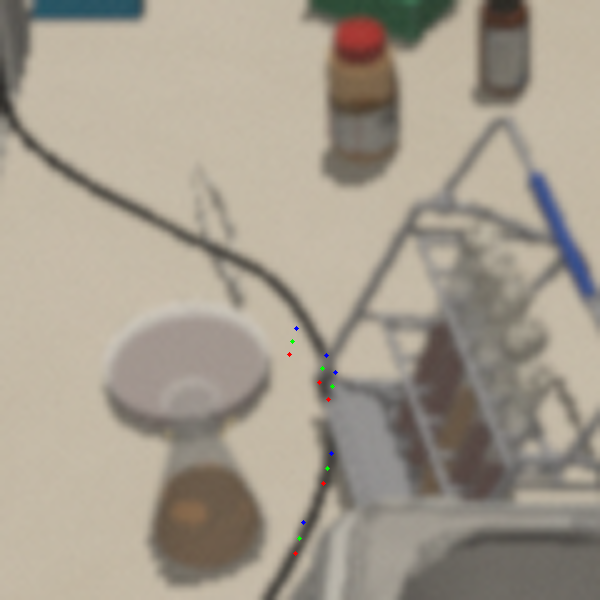

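```bash
cat > fit3.py <<'E'
from h import *
from scipy.optimize import least_squares
s=read_camera("side");t=read_camera("top")
S=lambda u,v:(u/6+200,v/6+155);T=lambda u,v:(u/6+160,v/6+130)
obs=[(s,'b',-45,S(343,180)),(s,'b',45,S(408,325)),(s,[-47,92,100],0,S(522,555)),(s,[70,-92,0],0,S(90,425)),
(t,[-47,-92,100],0,T(518,466)),(t,[-47,92,100],0,T(98,595)),(t,[70,-92,0],0,T(433,172)),(t,[70,92,0],0,T(32,290)),(t,'b',45,T(128,442)),(t,'b',-45,T(358,374)),(t,[0,-92,0],0,T(478,322)),(t,[0,92,0],0,T(88,440))]
def mk(p,P):
    w=rackpts(p[:3],P,lean=p[4]);w[:,2]+=p[5]+ (np.atleast_2d(P)[:,1]/1000)*p[6];return w
def f(p):
    r=[]
    for c,k,y,uv in obs:
        P=bar(p[3],y) if k=='b' else k
        r+=list(proj(c,mk(p,P))[0]-uv)
    return r
r=least_squares(f,[.638,-.058,.278,.1,0,0,0]);print(r.x.round(4),np.round(r.fun,1))
np.save("par2.npy",r.x)
E
python3 fit3.py
```

```text
[ 0.6406 -0.0581  0.2732  0.2782  0.326  -0.0012  0.0172] [-0.2  0.6 -0.   0.1  0.5  0.7 -0.9 -0.6  1.4 -0.5 -1.9  0.4  0.8 -0.3
 -0.4  0.3 -0.2  0.2  0.8 -0.3  1.2  0.  -1.1  0.7]
```

Run:
```python
from h import *
y=np.pi/2+.273
p=np.load("par2.npy");d=np.array([np.cos(.273),np.sin(.273),0])
print(bot.get_obs()["tcp_pos"])
T=[]
for l,h in((.32,.28),(.32,.1),(.32,0),(.25,0),(.2,0),(.1,0),(0,0)):
    b=rackpts(p[:3],bar(h),lean=l)[0];print(l,h,b.round(3));T.append((b-d*.0155+[0,0,-.018],y))
cmd([(T[0][0]-d*.03+[0,0,.05],y),(T[0][0]-d*.03,y)]+T)
```

```text
[ 0.3986775  -0.12586034  0.27906393]
0.32 0.28 [ 0.603 -0.069  0.179]
0.32 0.1 [ 0.612 -0.066  0.185]
0.32 0 [ 0.617 -0.065  0.187]
0.25 0 [ 0.63  -0.061  0.188]
0.2 0 [ 0.639 -0.059  0.188]
0.1 0 [ 0.657 -0.054  0.188]
0 0 [ 0.674 -0.049  0.185]
[ -0.9 166.7  67.7] [-0.  -0.   0.3]
[ -1.  166.7 117.7] [-0.  -0.   0.3]
[ -1.1 196.7 117.7] [-0.  -0.   0.3]
[ -1.2 206.1 112.4] [-0.  -0.   0.3]
[ -1.2 211.7 110.2] [-0.  -0.   0.3]
[ -1.3 224.6 109. ] [-0.  -0.   0.3]
[ -1.3 233.9 108.7] [-0.  -0.   0.3]
[ -1.4 252.4 109.4] [-0.  -0.   0.3]
[ -1.5 270.7 112. ] [-0.  -0.   0.3]
```

drive_tool(grip_force=20, plan=[{"dx": -1, "dy": 60, "dz": 30, "ax": 0, "ay": 0, "az": 0, "jaw": 1}, {"dx": -1, "dy": 120, "dz": 70, "ax": 0, "ay": 0, "az": 0, "jaw": 1}, {"dx": -1, "dy": 165, "dz": 112, "ax": 0, "ay": 0, "az": 0, "jaw": 1}, {"dx": -1, "dy": 180, "dz": 112, "ax": 0, "ay": 0, "az": 0, "jaw": 1}, {"dx": -1, "dy": 193, "dz": 112, "ax": 0, "ay": 0, "az": 0, "jaw": 1}, {"dx": -1, "dy": 200, "dz": 112, "ax": 0, "ay": 0, "az": 0, "jaw": 1}, {"dx": -1, "dy": 207, "dz": 112, "ax": 0, "ay": 0, "az": 0, "jaw": 1}, {"dx": -1, "dy": 213, "dz": 112, "ax": 0, "ay": 0, "az": 0, "jaw": 1}])

```text
clock: 9.45
tcp_pos: [0.6034, -0.0686, 0.1682]
ee_rot: [0.001, 0.602, 0.798, 0.0]
contact_force: [-1.5, -0.1, 1.4]
grip_width: -0.004
```

drive_tool(grip_force=20, plan=[{"dx": 0, "dy": 4, "dz": 0, "ax": 0, "ay": 0, "az": 0, "jaw": 1}, {"dx": 0, "dy": 4, "dz": 0, "ax": 0, "ay": 0, "az": 0, "jaw": 1}])

```text
clock: 9.7
tcp_pos: [0.6071, -0.0674, 0.1674]
ee_rot: [0.0, 0.602, 0.798, 0.0]
contact_force: [-0.5, 0.7, 0.3]
grip_width: 0.0
```

Run:
```python
from h import *
print(bot.get_obs()["tcp_pos"],bot.get_obs()["contact_force"])
for n in("side","top"):
    p=read_camera(n);im=p["image"];im=im[155:255,200:320] if n=="side" else im[130:230,160:290]
    cv2.imwrite(f"pics/{n}6.png",cv2.resize(im,None,fx=6,fy=6,interpolation=2))
```

```text
[ 0.60710792 -0.0674179   0.16741011] [-0.53900056  0.71212317  0.2893986 ]
```

View pics/side6.png

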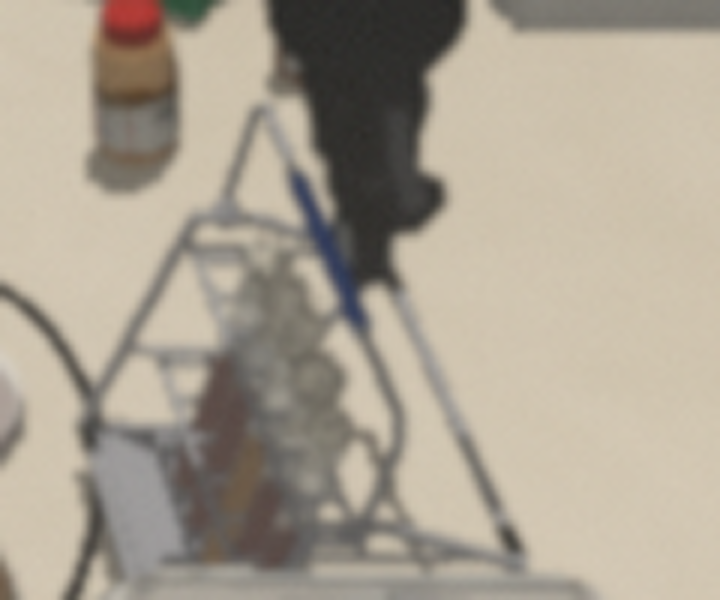

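The handle is now up, with the bar at about (325,250). The rack's toe is still at (90,425), so its lean hasn't changed. I'll push a little more and watch the force.

drive_tool(grip_force=20, plan=[{"dx": 0, "dy": 3, "dz": 0, "ax": 0, "ay": 0, "az": 0, "jaw": 1}, {"dx": 0, "dy": 6, "dz": 0, "ax": 0, "ay": 0, "az": 0, "jaw": 1}, {"dx": 0, "dy": 6, "dz": 0, "ax": 0, "ay": 0, "az": 0, "jaw": 1}])

```text
clock: 10.18
tcp_pos: [0.613, -0.0656, 0.1672]
ee_rot: [-0.0, 0.602, 0.798, -0.0]
contact_force: [-1.3, 0.1, -0.0]
grip_width: 0.003
```

drive_tool(grip_force=20, plan=[{"dx": 0, "dy": 3, "dz": 0, "ax": 0, "ay": 0, "az": 0, "jaw": 1}, {"dx": 0, "dy": 3, "dz": 0, "ax": 0, "ay": 0, "az": 0, "jaw": 1}])

```text
clock: 10.42
tcp_pos: [0.6158, -0.0648, 0.1672]
ee_rot: [-0.0, 0.602, 0.798, -0.0]
contact_force: [-0.4, -0.0, 0.5]
grip_width: 0.001
```

Run:
```python
from h import *
print(bot.get_obs()["tcp_pos"],bot.get_obs()["contact_force"])
for n in("side","top"):
    p=read_camera(n);im=p["image"];im=im[155:255,200:320] if n=="side" else im[130:230,160:290]
    cv2.imwrite(f"pics/{n}7.png",cv2.resize(im,None,fx=6,fy=6,interpolation=2))
```

```text
[ 0.61584357 -0.06483323  0.1672256 ] [-0.42960701 -0.03811736  0.53161164]
```

View pics/side7.png

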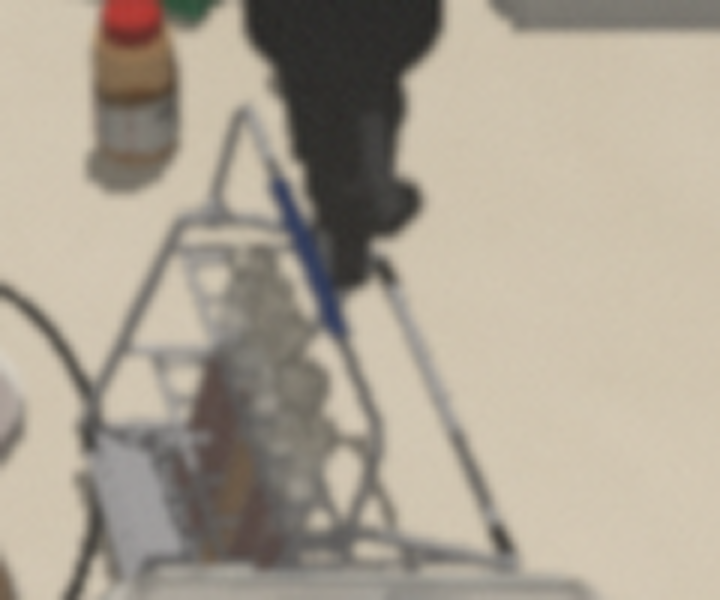

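View pics/top7.png

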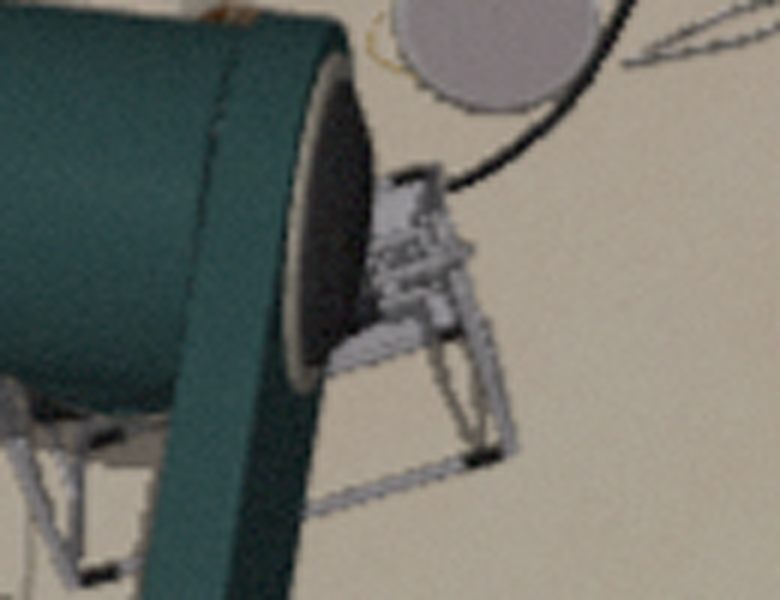

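```bash
cat > fit4.py <<'E'
from h import *
from scipy.optimize import least_squares
def fit(obs,x0=(.638,-.058,.273,0,.3,0),fixh=None):
    def mk(p,P):
        w=rackpts(p[:3],P,lean=p[4]);w[:,2]+=p[5];return w
    def f(p):
        r=[]
        for c,k,y,uv in obs:
            P=bar(p[3],y) if k=='b' else k
            r+=list(proj(c,mk(p,P))[0]-uv)
        return r
    r=least_squares(f,x0);print(r.x.round(4),np.round(r.fun,1));return r.x
E
python3 - <<'E'
from fit4 import *
s=read_camera("side");t=read_camera("top")
S=lambda u,v:(u/6+200,v/6+155);T=lambda u,v:(u/6+160,v/6+130)
fit([(s,'b',-45,S(275,180)),(s,'b',45,S(340,335)),(s,[-47,-92,100],0,S(380,262)),(s,[-47,92,100],0,S(512,558)),(s,[70,-92,0],0,S(90,425)),
(t,[-47,-92,100],0,T(510,452)),(t,[-47,92,100],0,T(78,580)),(t,[70,-92,0],0,T(438,170)),(t,[0,-92,0],0,T(463,328))])
E
```

```text
[ 0.6393 -0.0549  0.264   0.0011  0.2483 -0.    ] [ 0.3  0.2 -0.3 -1.1  0.1  0.   0.1  0.5 -0.7  0.8  0.4 -0.2 -1.4  0.5
 -1.   0.4  2.5 -0.3]
```

drive_tool(grip_force=20, plan=[{"dx": 0, "dy": 4, "dz": 0, "ax": 0, "ay": 0, "az": 0, "jaw": 1}, {"dx": 0, "dy": 8, "dz": 0, "ax": 0, "ay": 0, "az": 0, "jaw": 1}, {"dx": 0, "dy": 12, "dz": 0, "ax": 0, "ay": 0, "az": 0, "jaw": 1}])

```text
clock: 11.0
tcp_pos: [0.6276, -0.0614, 0.1673]
ee_rot: [0.0, 0.602, 0.798, 0.0]
contact_force: [-1.1, -0.5, -0.9]
grip_width: 0.001
```

Run:
```python
from h import *
print(bot.get_obs()["tcp_pos"],bot.get_obs()["contact_force"])
for n in("side","top"):
    p=read_camera(n);im=p["image"];im=im[155:255,200:320] if n=="side" else im[130:230,160:290]
    cv2.imwrite(f"pics/{n}8.png",cv2.resize(im,None,fx=6,fy=6,interpolation=2))
```

```text
[ 0.62758132 -0.0614356   0.16731632] [-1.0771111  -0.47541162 -0.85156715]
```

View pics/side8.png

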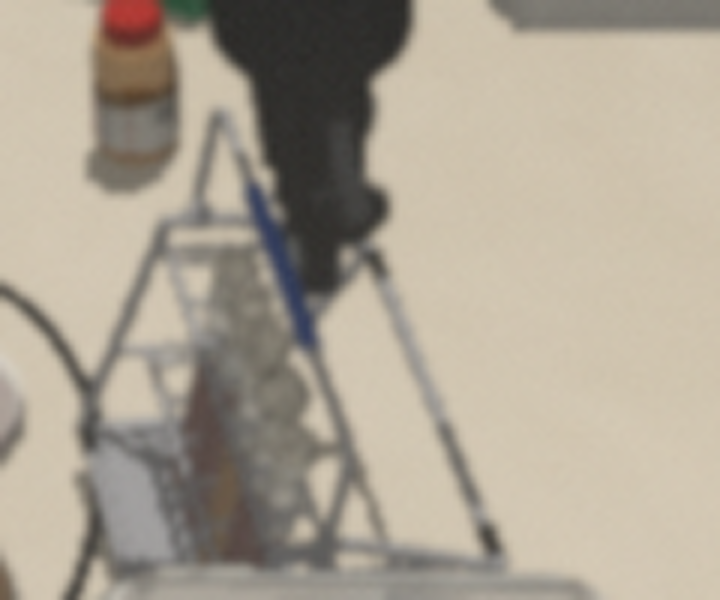

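View pics/top8.png

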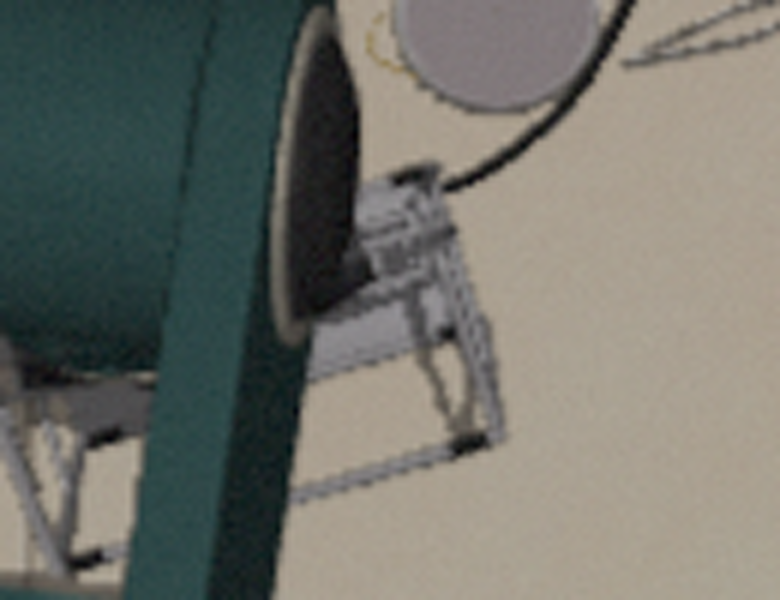

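Run:
```python
from fit4 import *
s=read_camera("side");t=read_camera("top")
S=lambda u,v:(u/6+200,v/6+155);T=lambda u,v:(u/6+160,v/6+130)
o=[(s,'b',-45,S(250,190)),(s,'b',45,S(308,345)),(s,[-47,-92,100],0,S(370,257)),(s,[-47,92,100],0,S(497,560)),(s,[70,-92,0],0,S(90,432)),
(t,[-47,-92,100],0,T(495,438)),(t,[-47,92,100],0,T(70,568)),(t,[70,-92,0],0,T(438,170))]
fit(o)
fit(o+[(t,[0,-92,0],0,T(452,333))])
```

```text
[ 0.6394 -0.0549  0.254   0.0155  0.1812 -0.0017] [ 0.1 -0.2 -0.1 -1.3  0.   0.6  0.   0.2 -0.7  1.1  2.   0.1 -1.3 -0.3
 -0.5  0.9]
[ 6.390e-01 -5.260e-02  2.572e-01  3.500e-03  1.827e-01  1.000e-04] [-0.  -0.1 -0.  -1.2  0.2  0.6  0.4  0.3 -0.7  1.2  1.   0.1 -2.3 -0.
 -1.6  0.8  3.5 -0.8]
```

The fit gives a lean of 0.18 with the heel unmoved, so the rack is still tipping about its heel. I'll carry on.

drive_tool(grip_force=20, plan=[{"dx": 0, "dy": 4, "dz": 0, "ax": 0, "ay": 0, "az": 0, "jaw": 1}, {"dx": 0, "dy": 8, "dz": 0, "ax": 0, "ay": 0, "az": 0, "jaw": 1}, {"dx": 0, "dy": 12, "dz": 0, "ax": 0, "ay": 0, "az": 0, "jaw": 1}, {"dx": 0, "dy": 15, "dz": 0, "ax": 0, "ay": 0, "az": 0, "jaw": 1}])

```text
clock: 11.7
tcp_pos: [0.6419, -0.0573, 0.1673]
ee_rot: [-0.0, 0.602, 0.798, -0.0]
contact_force: [-0.6, -0.3, 0.3]
grip_width: 0.002
```

Run:
```python
from h import *
print(bot.get_obs()["tcp_pos"],bot.get_obs()["contact_force"])
for n in("side","top"):
    p=read_camera(n);im=p["image"];im=im[155:255,200:320] if n=="side" else im[130:230,160:290]
    cv2.imwrite(f"pics/{n}9.png",cv2.resize(im,None,fx=6,fy=6,interpolation=2))
```

```text
[ 0.64194049 -0.05733758  0.16725509] [-0.64877667 -0.28371076  0.26304241]
```

View pics/side9.png

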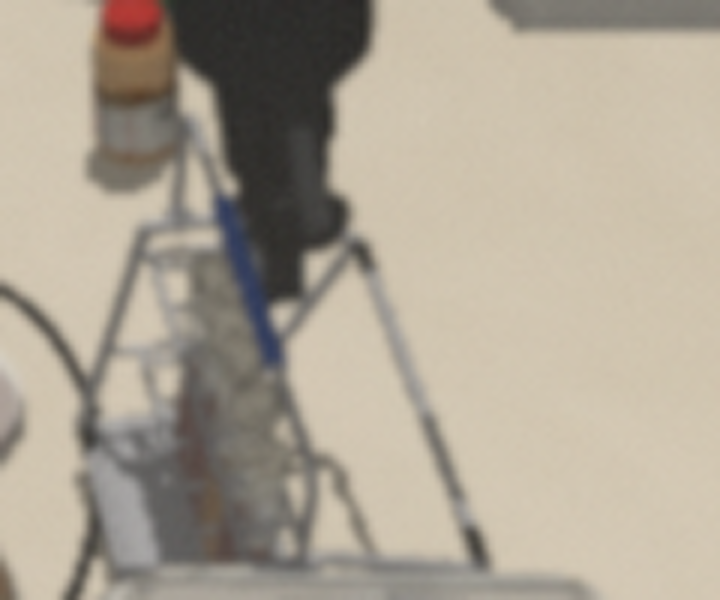

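View pics/top9.png

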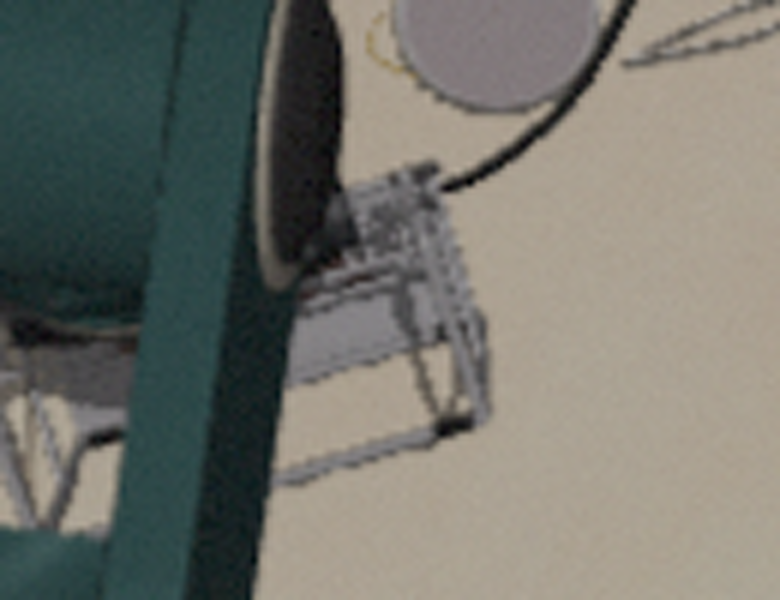

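Run:
```python
from fit4 import *
s=read_camera("side");t=read_camera("top")
S=lambda u,v:(u/6+200,v/6+155);T=lambda u,v:(u/6+160,v/6+130)
o=[(s,'b',-45,S(220,203)),(s,'b',45,S(272,362)),(s,[-47,-92,100],0,S(355,245)),(s,[-47,92,100],0,S(480,565)),(s,[70,-92,0],0,S(90,437)),
(t,[-47,-92,100],0,T(480,420)),(t,[-47,92,100],0,T(48,533)),(t,[70,-92,0],0,T(437,168))]
fit(o)
p=fit(o+[(t,[0,-92,0],0,T(440,335))])
for c,n in((s,"side"),(t,"top")):
    x0,y0=(160,130) if n=="top" else (200,155)
    im=cv2.resize(c["image"][y0:y0+100,x0:x0+130],None,fx=6,fy=6,interpolation=2)
    L=[([0,-92,0],[0,92,0]),([70,-92,0],[70,92,0]),([-47,-92,100],[-47,92,100]),(bar(p[3],-100),bar(p[3],100)),([35,-92,122],[35,92,122]),(bar(p[3],-100),[35,-100,122]),([0,-92,0],[70,-92,0]),([0,-92,0],[-47,-92,100]),([70,-92,0],[70,-92,122]),([0,-92,0],[0,-92,122])]
    for a,b in L:
        w=rackpts(p[:3],[a,b],lean=p[4]);w[:,2]+=p[5]
        q=(proj(c,w)-[x0,y0]+.5)*6;cv2.line(im,*[tuple(int(v) for v in z) for z in q],(0,255,0),1)
    cv2.imwrite(f"pics/f9_{n}.png",im)
```

```text
[ 6.403e-01 -5.180e-02  2.324e-01  9.440e-02  8.900e-02  1.000e-04] [ 0.1 -0.8 -0.2 -2.3  0.   2.1 -1.4 -0.5 -0.7  1.8  1.7 -0.1 -1.2  0.8
 -0.7  1.6]
[ 0.6398 -0.049   0.2354  0.0817  0.0908  0.0024] [-0.  -0.8 -0.1 -2.2  0.2  2.1 -1.  -0.3 -0.7  2.   0.6 -0.1 -2.5  1.1
 -2.   1.5  4.3 -0.9]
```

View pics/f9_top.png

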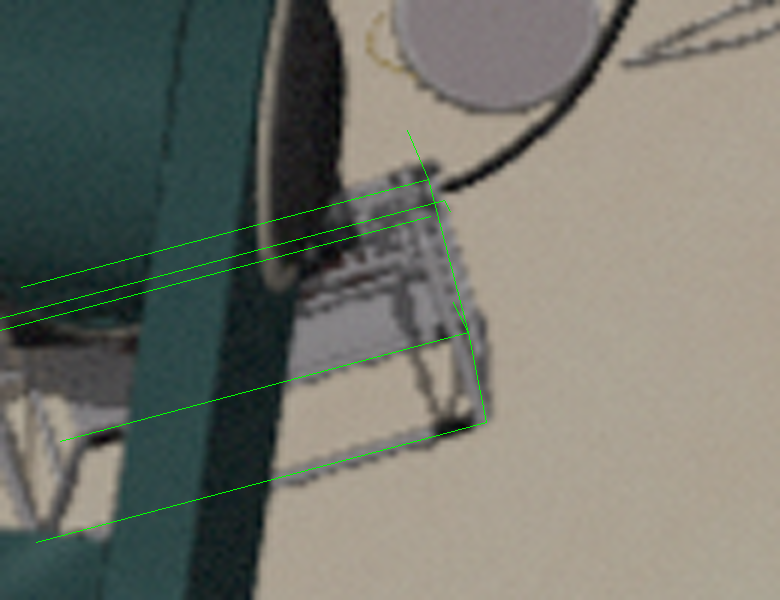

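View pics/f9_side.png

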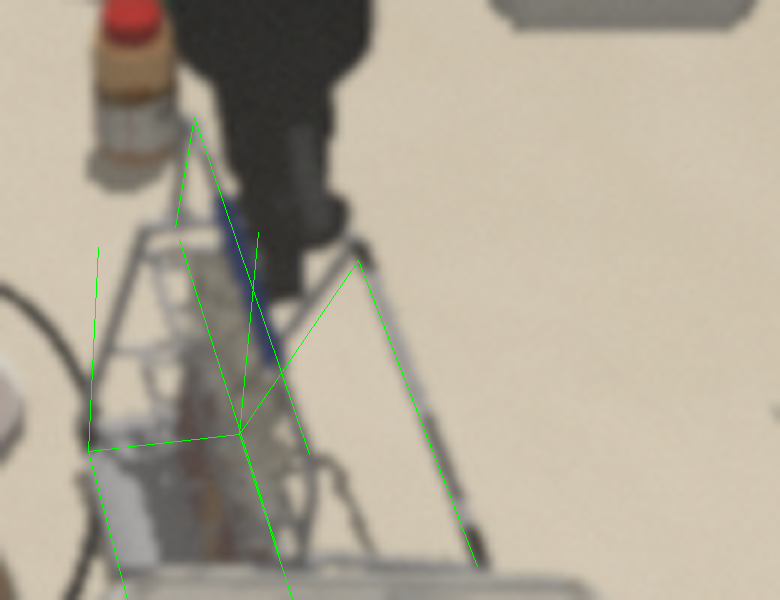

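```bash
cat > fit6.py <<'E'
from h import *
from scipy.optimize import least_squares
def W(p,P):
    # p: x,y,z(heel), yaw, pitch-lean(back), roll, h
    Rm=R.from_euler('ZYX',[p[3],-p[4],p[5]]).as_matrix()
    return (Rm@(np.atleast_2d(P)/1000.).T).T+p[:3]
def fit(obs,x0=(.638,-.058,.003,.27,.1,0,0),prior=None):
    def f(p):
        r=[]
        for c,k,y,uv in obs:
            P=bar(p[6],y) if k=='b' else k
            r+=list(proj(c,W(p,P))[0]-uv)
        r+=[(p[2]-.003)/.01*.5, p[6]*2]
        return r
    r=least_squares(f,x0);print(r.x.round(4),np.round(r.fun,1));return r.x
def draw(c,n,p,fn,x0,y0):
    im=cv2.resize(c["image"][y0:y0+100,x0:x0+130],None,fx=6,fy=6,interpolation=2)
    L=[([0,-92,0],[0,92,0]),([70,-92,0],[70,92,0]),([-47,-92,100],[-47,92,100]),(bar(p[6],-100),bar(p[6],100)),([35,-92,122],[35,92,122]),(bar(p[6],-100),[35,-100,122]),([0,-92,0],[70,-92,0])]
    for a,b in L:
        q=(proj(c,W(p,[a,b]))-[x0,y0]+.5)*6;cv2.line(im,*[tuple(int(v) for v in z) for z in q],(0,255,0),1)
    cv2.imwrite(fn,im)
E
python3 - <<'E'
from fit6 import *
s=read_camera("side");t=read_camera("top")
S=lambda u,v:(u/6+200,v/6+155);T=lambda u,v:(u/6+160,v/6+130)
o=[(s,'b',-45,S(220,203)),(s,'b',45,S(272,362)),(s,[-47,-92,100],0,S(353,242)),(s,[-47,92,100],0,S(482,563)),(s,[70,-92,0],0,S(88,435)),
(t,[-47,-92,100],0,T(480,420)),(t,[-47,92,100],0,T(45,530)),(t,[70,-92,0],0,T(437,168)),(t,[0,-92,0],0,T(447,332))]
p=fit(o)
for y in(-92,92):print(y,"heel",W(p,[0,y,0]),"toe",W(p,[70,y,0]))
draw(s,"side",p,"pics/g_side.png",200,155);draw(t,"top",p,"pics/g_top.png",160,130)
E
```

```text
[ 0.6393 -0.052   0.0076  0.2453  0.0765 -0.0399  0.0887] [-0.1 -0.6  0.1 -0.7  0.3  1.  -1.   0.4 -0.4  0.5 -0.  -0.8 -2.1  1.8
 -1.4  1.   4.  -0.8  0.2  0.2]
-92 heel [[ 0.66138979 -0.14120222  0.01123612]] toe [[ 0.72909522 -0.12425103  0.016587  ]]
92 heel [[0.61728198 0.03728266 0.00391164]] toe [[0.68498741 0.05423385 0.00926253]]
```

View pics/g_side.png

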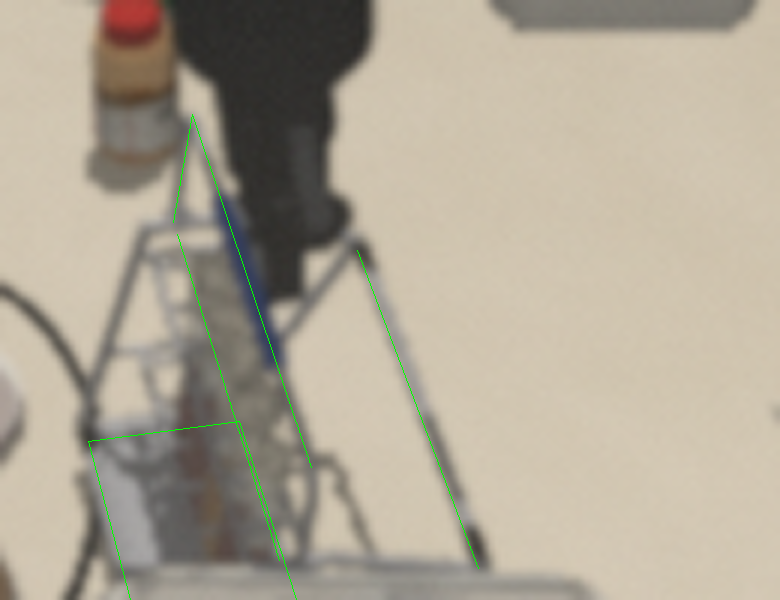

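View pics/g_top.png

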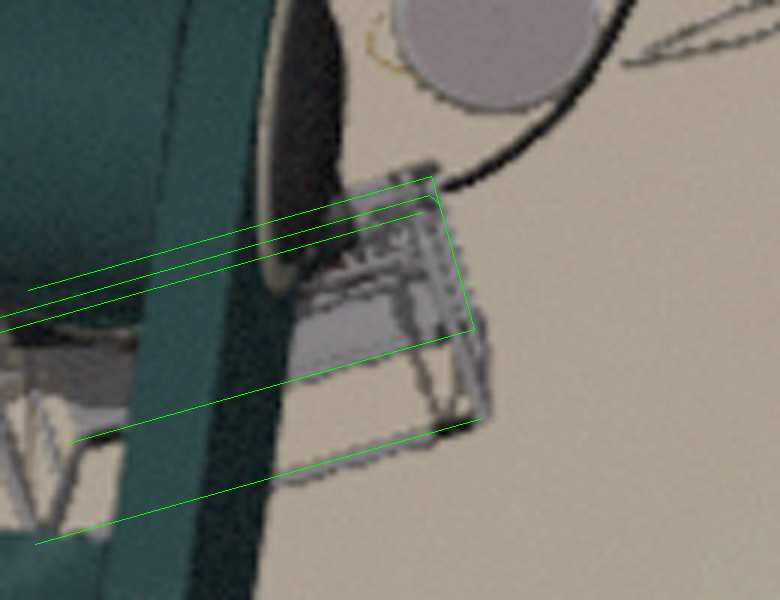

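```bash
python3 - <<'E'
import cv2,numpy as np
a=cv2.imread('pics/side0.png')[150:270,150:270];b=None
from h import *
s=read_camera("side")["image"][150:270,150:270]
cv2.imwrite('pics/cmp.png',np.hstack([cv2.resize(x,None,fx=3.3,fy=3.3,interpolation=2) for x in(a,s)]))
E
cp pics/top0.png /tmp/x.png
python3 - <<'E'
import cv2
a=cv2.imread('pics/top0.png')[100:200,160:290];cv2.imwrite('pics/t0z.png',cv2.resize(a,None,fx=6,fy=6,interpolation=2))
E
```

```text
(no output)
```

View pics/cmp.png

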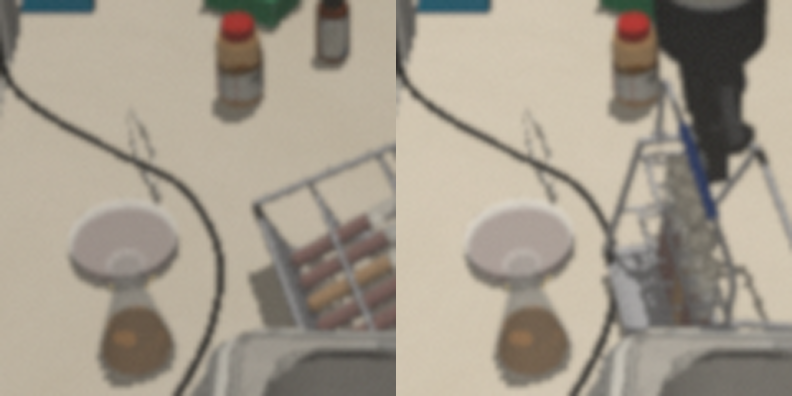

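View pics/t0z.png

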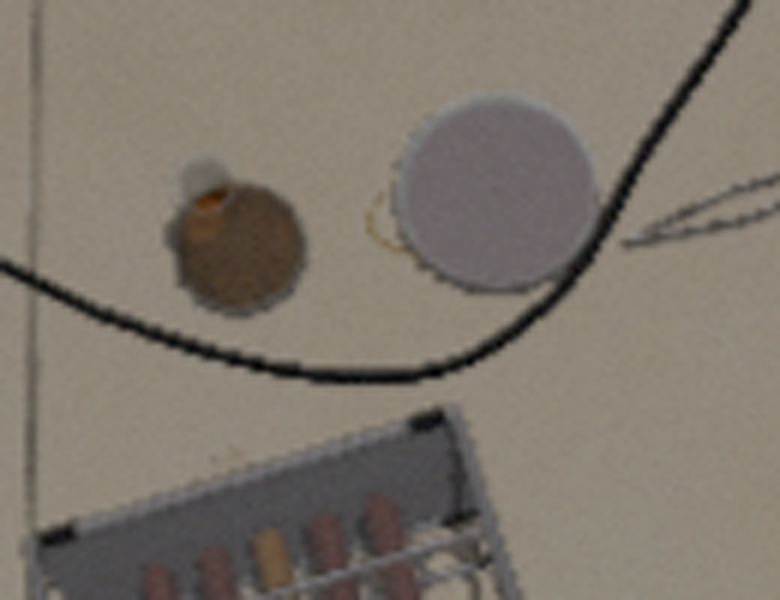

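Run:
```python
from h import *
t=read_camera("top");s=read_camera("side")
it=cv2.imread("pics/top0.png").max(2).astype(int);is_=cv2.imread("pics/side0.png").max(2).astype(int)
# cable pixels: dark
ms=(is_<75)
def darkrow(u,v0,v1):
    col=it[v0:v1,u];i=col.argmin();w=np.clip(95-col,0,None)*(abs(np.arange(len(col))-i)<3);return v0+(w*np.arange(len(col))).sum()/w.sum(),col[i]
# side cable curve: for each row find dark centre in cols 150..225
sc={}
for v in range(165,262):
    r=is_[v,150:224];i=r.argmin()
    if r[i]<90:
        w=np.clip(110-r,0,None)*(abs(np.arange(len(r))-i)<3);sc[v]=150+(w*np.arange(len(r))).sum()/w.sum()
vs=np.array(sorted(sc));us=np.array([sc[v] for v in vs])
print(list(zip(vs[::8],us[::8].round(1))))
for u in range(165,256,6):
    v,m=darkrow(u,118,170)
    best=[]
    for z in np.arange(-10,80,1.):
        q=proj(s,ray(t,(u,v),z/1000))[0]
        d=np.hypot(us-q[0],vs-q[1]).min();best.append((d,z))
    d,z=min(best);print(u,round(v,1),m,"z",z,"d",round(d,2),ray(t,(u,v),z/1000).round(3))
```

```text
[(np.int64(165), np.float64(150.4)), (np.int64(173), np.float64(151.4)), (np.int64(185), np.float64(164.9)), (np.int64(207), np.float64(205.4)), (np.int64(224), np.float64(215.2)), (np.int64(234), np.float64(216.3)), (np.int64(244), np.float64(215.0)), (np.int64(253), np.float64(212.0)), (np.int64(261), np.float64(208.1))]
165 146.2 26 z 78.0 d 8.85 [0.751 0.036 0.078]
171 149.5 32 z 62.0 d 6.08 [0.747 0.025 0.062]
177 152.4 29 z 46.0 d 3.62 [0.743 0.013 0.046]
183 154.4 32 z 30.0 d 2.15 [0.742 0.001 0.03 ]
189 156.5 26 z 14.0 d 0.71 [ 0.74  -0.012  0.014]
195 158.4 28 z 7.0 d 0.19 [ 0.736 -0.026  0.007]
201 160.1 27 z 8.0 d 0.04 [ 0.731 -0.043  0.008]
207 161.4 24 z 22.0 d 0.17 [ 0.723 -0.061  0.022]
213 162.4 28 z 7.0 d 0.4 [ 0.724 -0.074  0.007]
219 162.6 12 z -8.0 d 0.04 [ 0.726 -0.089 -0.008]
225 162.5 24 z 5.0 d 0.13 [ 0.723 -0.106  0.005]
231 161.5 21 z 11.0 d 0.08 [ 0.724 -0.122  0.011]
237 159.7 25 z 17.0 d 0.15 [ 0.727 -0.139  0.017]
243 156.3 17 z 24.0 d 0.13 [ 0.733 -0.155  0.024]
249 151.5 24 z 29.0 d 0.76 [ 0.745 -0.171  0.029]
255 145.4 26 z 39.0 d 0.43 [ 0.758 -0.187  0.039]
```

drive_tool(grip_force=20, plan=[{"dx": 0, "dy": -15, "dz": 0, "ax": 0, "ay": 0, "az": 0, "jaw": 1}, {"dx": 0, "dy": -30, "dz": 0, "ax": 0, "ay": 0, "az": 0, "jaw": 1}, {"dx": 0, "dy": -40, "dz": -40, "ax": 0, "ay": 0, "az": 0, "jaw": 1}, {"dx": 0, "dy": -40, "dz": -100, "ax": 0, "ay": 0, "az": 0, "jaw": 1}, {"dx": 0, "dy": -40, "dz": -120, "ax": 0, "ay": 0, "az": 0, "jaw": 1}, {"dx": 0, "dy": -40, "dz": -120, "ax": 0, "ay": 0, "az": 0, "jaw": 1}])

```text
clock: 12.9
tcp_pos: [0.6029, -0.0687, 0.2886]
ee_rot: [0.001, 0.602, 0.798, 0.001]
contact_force: [0.4, 0.1, -0.5]
grip_width: 0.001
```

Run:
```python
from h import *
print(bot.get_obs()["tcp_pos"],bot.get_obs()["clock"])
for n in("side","top"):
    p=read_camera(n);im=p["image"];im=im[155:255,200:320] if n=="side" else im[130:230,160:290]
    cv2.imwrite(f"pics/{n}10.png",cv2.resize(im,None,fx=6,fy=6,interpolation=2))
print("flask",ray(p,(200,141.7),.01),"petri",ray(p,(160+497/6,100+193/6),.015))
y=np.pi/2+.273
cmd([([.60,-.14,.30],y),([.757,-.115,.30],y),([.757,-.115,.026],y)])
```

```text
[ 0.60294722 -0.06869176  0.28864689] 12.9
flask [ 0.78068591 -0.04035546  0.01      ] petri [ 0.80193907 -0.15539062  0.015     ]
[-68.  -22.2 -14.3] [-0.1 -0.   0.3]
[-87.1 135.7 -14.6] [-0.1 -0.   0.3]
[-87.3 136.1 259.4] [-0.1 -0.   0.3]
```

View pics/side10.png

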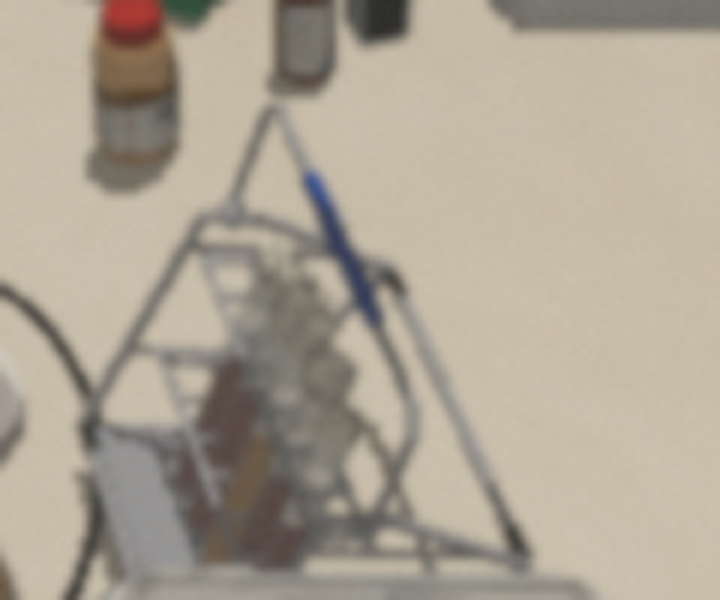

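View pics/top10.png

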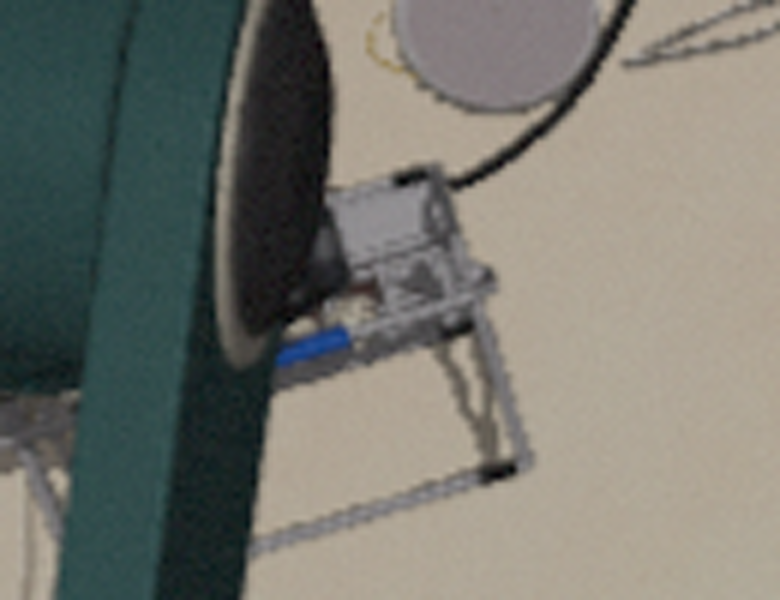

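drive_tool(grip_force=20, plan=[{"dx": -30, "dy": 45, "dz": 0, "ax": 0, "ay": 0, "az": 0, "jaw": 1}, {"dx": -60, "dy": 95, "dz": 0, "ax": 0, "ay": 0, "az": 0, "jaw": 1}, {"dx": -85, "dy": 136, "dz": 0, "ax": 0, "ay": 0, "az": 0, "jaw": 1}, {"dx": -85, "dy": 136, "dz": 0, "ax": 0, "ay": 0, "az": 0, "jaw": 1}, {"dx": -85, "dy": 136, "dz": 60, "ax": 0, "ay": 0, "az": 0, "jaw": 1}, {"dx": -85, "dy": 136, "dz": 120, "ax": 0, "ay": 0, "az": 0, "jaw": 1}, {"dx": -85, "dy": 136, "dz": 170, "ax": 0, "ay": 0, "az": 0, "jaw": 1}, {"dx": -85, "dy": 136, "dz": 170, "ax": 0, "ay": 0, "az": 0, "jaw": 1}])

```text
clock: 14.0
tcp_pos: [0.7545, -0.1122, 0.112]
ee_rot: [-0.004, 0.602, 0.798, -0.002]
contact_force: [-0.1, 0.6, 0.4]
grip_width: 0.002
```

Run:
```python
from h import *
print(bot.get_obs()["tcp_pos"],bot.get_obs()["clock"])
for n in("side",):
    p=read_camera(n);im=p["image"];im=im[135:255,180:320] 
    cv2.imwrite(f"pics/{n}11.png",cv2.resize(im,None,fx=5,fy=5,interpolation=2))
y=np.pi/2+.273
cmd([([.757,-.113,.022],y),([.735,-.113,.022],y)])
```

```text
[ 0.7544538  -0.11219165  0.11195817] 14.0
[-0.9  1.  94.2] [-0.2 -0.1  0.3]
[  5.2 -20.1  94.2] [-0.2 -0.1  0.3]
```

View pics/side11.png

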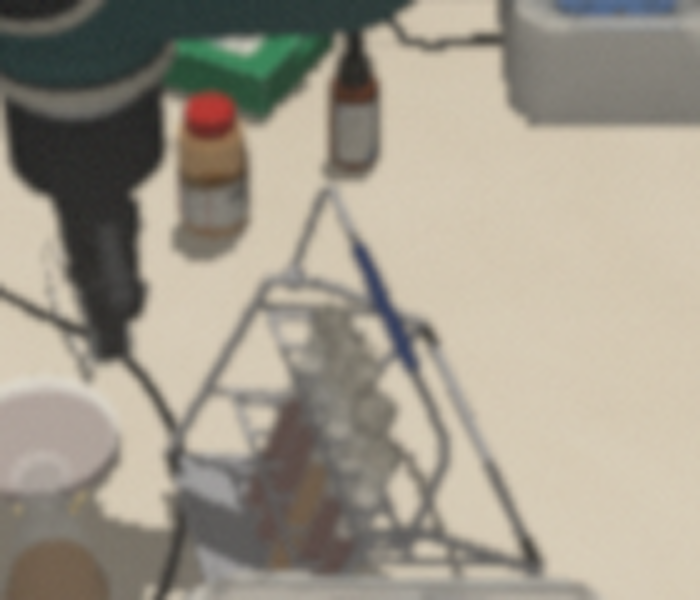

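drive_tool(grip_force=20, plan=[{"dx": 0, "dy": 1, "dz": 50, "ax": 0, "ay": 0, "az": 0, "jaw": 1}, {"dx": 0, "dy": 1, "dz": 80, "ax": 0, "ay": 0, "az": 0, "jaw": 1}, {"dx": 0, "dy": 1, "dz": 94, "ax": 0, "ay": 0, "az": 0, "jaw": 1}, {"dx": 0, "dy": 1, "dz": 94, "ax": 0, "ay": 0, "az": 0, "jaw": 1}, {"dx": 0, "dy": 1, "dz": 94, "ax": 0, "ay": 0, "az": 0, "jaw": 1}])

```text
clock: 14.68
tcp_pos: [0.7593, -0.1127, 0.0259]
ee_rot: [0.001, 0.602, 0.798, 0.001]
contact_force: [-0.5, 0.0, 0.6]
grip_width: 0.001
```

Run:
```python
from h import *
print(bot.get_obs()["tcp_pos"],bot.get_obs()["clock"])
for n in("side","top"):
    p=read_camera(n);im=p["image"];im=im[135:255,180:320] if n=="side" else im[110:230,160:300]
    cv2.imwrite(f"pics/{n}12.png",cv2.resize(im,None,fx=5,fy=5,interpolation=2))
y=np.pi/2+.273
cmd([([.74,-.113,.022],y),([.70,-.113,.022],y)])
```

```text
[ 0.75925053 -0.11269093  0.02585968] 14.675
[  4.9 -18.4   3.2] [0.1 0.1 0.3]
[ 15.9 -56.9   3.1] [0.1 0.1 0.3]
```

View pics/side12.png

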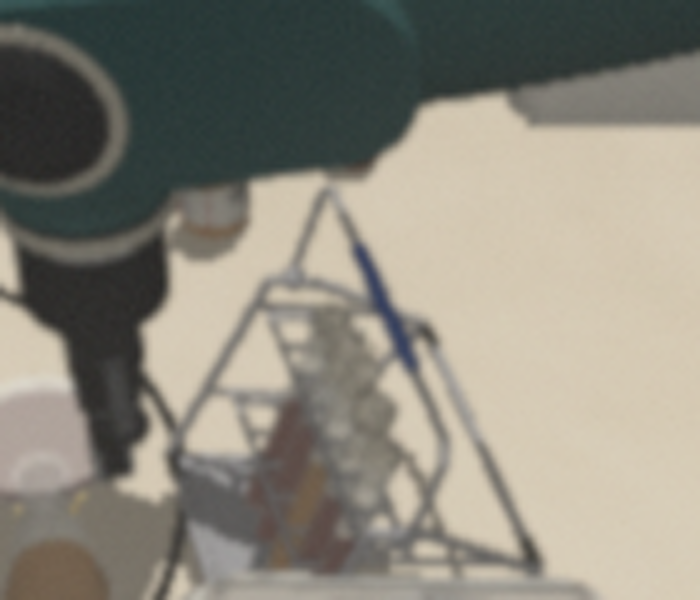

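View pics/top12.png

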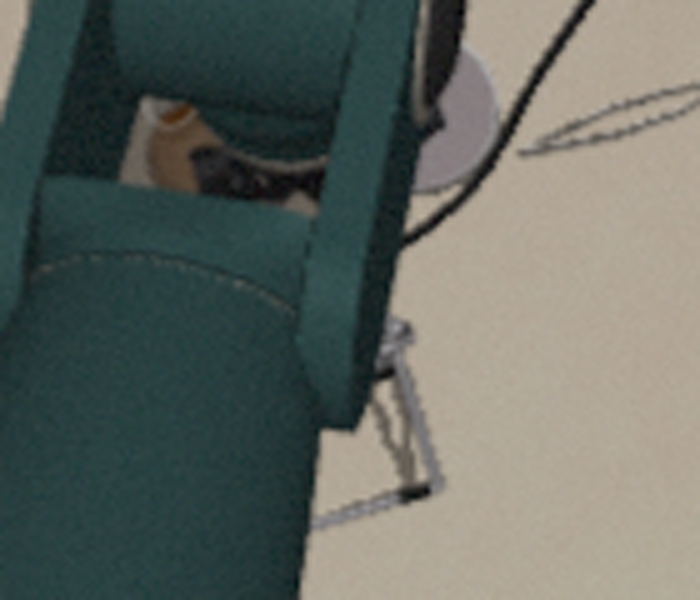

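drive_tool(grip_force=20, plan=[{"dx": 4, "dy": -13, "dz": 3, "ax": 0, "ay": 0, "az": 0, "jaw": 1}, {"dx": 6, "dy": -20, "dz": 3, "ax": 0, "ay": 0, "az": 0, "jaw": 1}, {"dx": 8, "dy": -26, "dz": 3, "ax": 0, "ay": 0, "az": 0, "jaw": 1}, {"dx": 9, "dy": -32, "dz": 3, "ax": 0, "ay": 0, "az": 0, "jaw": 1}])

```text
clock: 15.28
tcp_pos: [0.7255, -0.113, 0.0217]
ee_rot: [0.002, 0.602, 0.798, 0.001]
contact_force: [7.9, -1.6, 2.6]
grip_width: -0.006
```

Run:
```python
from h import *
print(bot.get_obs()["tcp_pos"],bot.get_obs()["clock"])
for n in("side","top"):
    p=read_camera(n);im=p["image"];im=im[135:255,180:320] if n=="side" else im[110:230,160:300]
    cv2.imwrite(f"pics/{n}13.png",cv2.resize(im,None,fx=5,fy=5,interpolation=2))
```

```text
[ 0.72547249 -0.11296732  0.02168626] 15.275
```

View pics/side13.png

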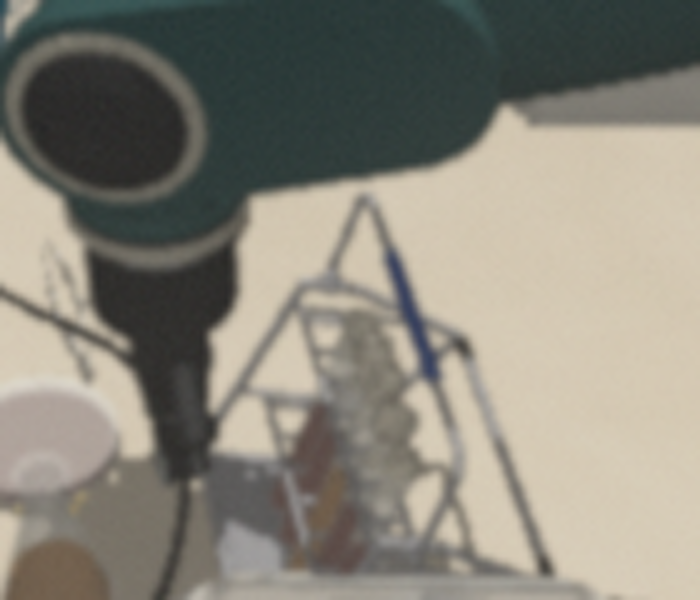

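View pics/top13.png

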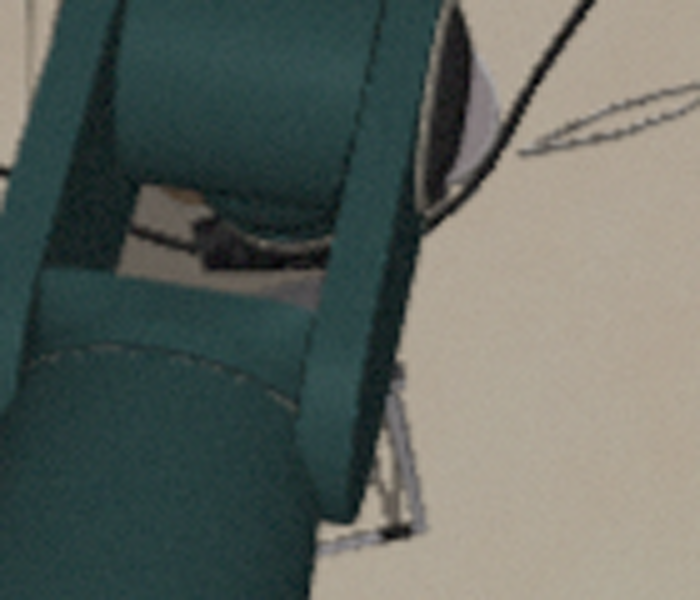

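The push moved the rack's right end back about 16 mm with 8 N, and the rack stayed put otherwise. I'll push on so the toe clears the cable.

drive_tool(grip_force=20, plan=[{"dx": 2, "dy": -6, "dz": 0, "ax": 0, "ay": 0, "az": 0, "jaw": 1}, {"dx": 3, "dy": -12, "dz": 0, "ax": 0, "ay": 0, "az": 0, "jaw": 1}, {"dx": 5, "dy": -18, "dz": 0, "ax": 0, "ay": 0, "az": 0, "jaw": 1}])

```text
clock: 15.75
tcp_pos: [0.7061, -0.1133, 0.0208]
ee_rot: [0.001, 0.602, 0.798, 0.0]
contact_force: [4.8, -3.4, -0.2]
grip_width: -0.006
```

Run:
```python
from h import *
print(bot.get_obs()["tcp_pos"],bot.get_obs()["clock"])
for n in("side","top"):
    p=read_camera(n);im=p["image"];im=im[135:255,180:320] if n=="side" else im[110:230,160:300]
    cv2.imwrite(f"pics/{n}14.png",cv2.resize(im,None,fx=5,fy=5,interpolation=2))
```

```text
[ 0.70614907 -0.11326897  0.02079148] 15.75
```

View pics/side14.png

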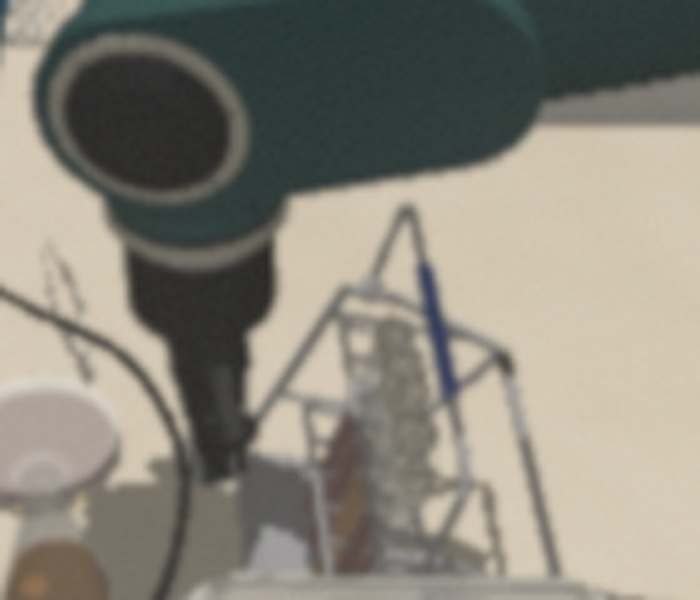

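View pics/top14.png

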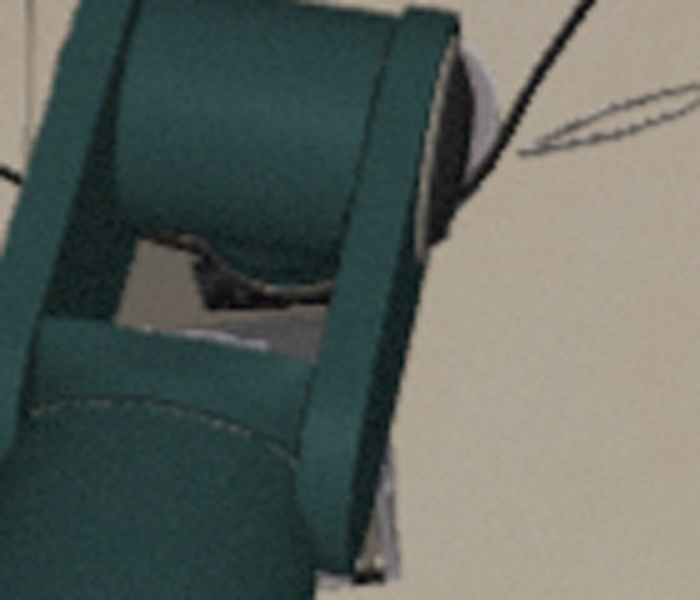

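drive_tool(grip_force=20, plan=[{"dx": -2, "dy": 5, "dz": 0, "ax": 0, "ay": 0, "az": 0, "jaw": 1}, {"dx": -4, "dy": 12, "dz": 0, "ax": 0, "ay": 0, "az": 0, "jaw": 1}, {"dx": -6, "dy": 22, "dz": -10, "ax": 0, "ay": 0, "az": 0, "jaw": 1}, {"dx": -10, "dy": 36, "dz": -50, "ax": 0, "ay": 0, "az": 0, "jaw": 1}, {"dx": -10, "dy": 36, "dz": -110, "ax": 0, "ay": 0, "az": 0, "jaw": 1}, {"dx": -10, "dy": 36, "dz": -170, "ax": 0, "ay": 0, "az": 0, "jaw": 1}, {"dx": -10, "dy": 36, "dz": -230, "ax": 0, "ay": 0, "az": 0, "jaw": 1}, {"dx": -10, "dy": 36, "dz": -260, "ax": 0, "ay": 0, "az": 0, "jaw": 1}])

```text
clock: 16.85
tcp_pos: [0.7445, -0.1124, 0.2856]
ee_rot: [0.002, 0.602, 0.798, 0.001]
contact_force: [-0.1, -0.4, -0.1]
grip_width: -0.001
```

Run:
```python
from h import *
print(bot.get_obs()["tcp_pos"],bot.get_obs()["clock"])
for n in("side","top"):
    p=read_camera(n);im=p["image"];im=im[155:255,200:320] if n=="side" else im[130:230,160:290]
    cv2.imwrite(f"pics/{n}15.png",cv2.resize(im,None,fx=6,fy=6,interpolation=2))
```

```text
[ 0.74448911 -0.11235794  0.28555025] 16.85
```

View pics/side15.png

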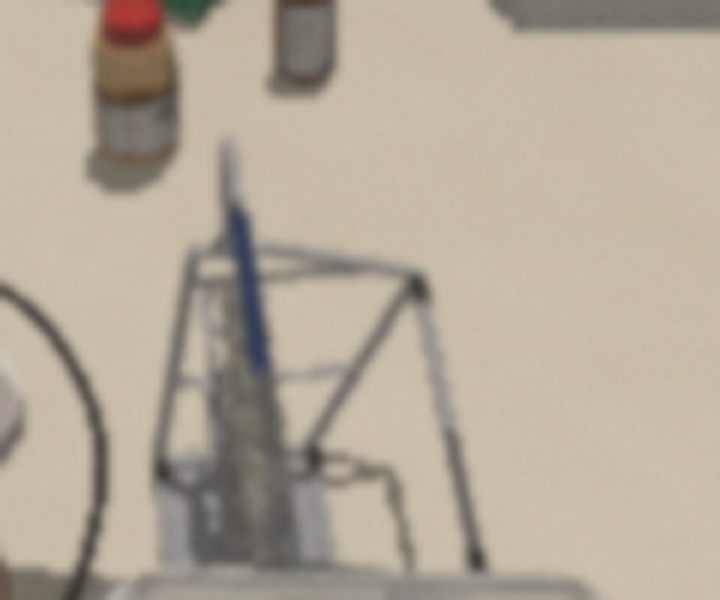

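View pics/top15.png

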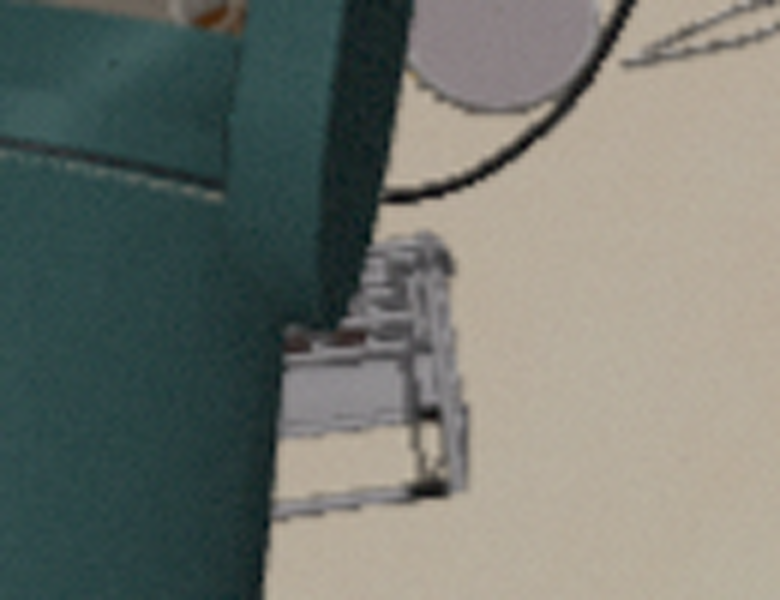

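The rack has dropped fully onto its base, clear of the cable. Toe, heel and foot corners show at (160,468), (315,460) and (418,285).

Run:
```python
from fit6 import *
s=read_camera("side");t=read_camera("top")
S=lambda u,v:(u/6+200,v/6+155);T=lambda u,v:(u/6+160,v/6+130)
o=[(s,'b',-45,S(237,208)),(s,'b',45,S(260,370)),(s,[-47,-92,100],0,S(419,283)),(s,[-47,92,100],0,S(478,568)),(s,[70,-92,0],0,S(160,470)),(s,[0,-92,0],0,S(315,462)),
(t,[-47,-92,100],0,T(452,487)),(t,[0,-92,0],0,T(445,412))]
p=fit(o,x0=(.61,-.06,.003,.1,0,0,0))
np.save("par3.npy",p);p0=np.load("par.npy");print("moved",p[:2]-p0[:2])
draw(s,"side",p,"pics/h_side.png",200,155);draw(t,"top",p,"pics/h_top.png",160,130)
```

```text
[ 0.6161 -0.0369  0.0036  0.1027 -0.0202  0.0593  0.0656] [ 0.2  0.8 -0.2 -2.  -0.7 -0.5  0.5  1.9  0.4  0.5 -0.  -0.6  0.1 -0.4
  0.   0.3  0.   0.1]
moved [-0.02145302  0.0212629 ]
```

View pics/h_side.png

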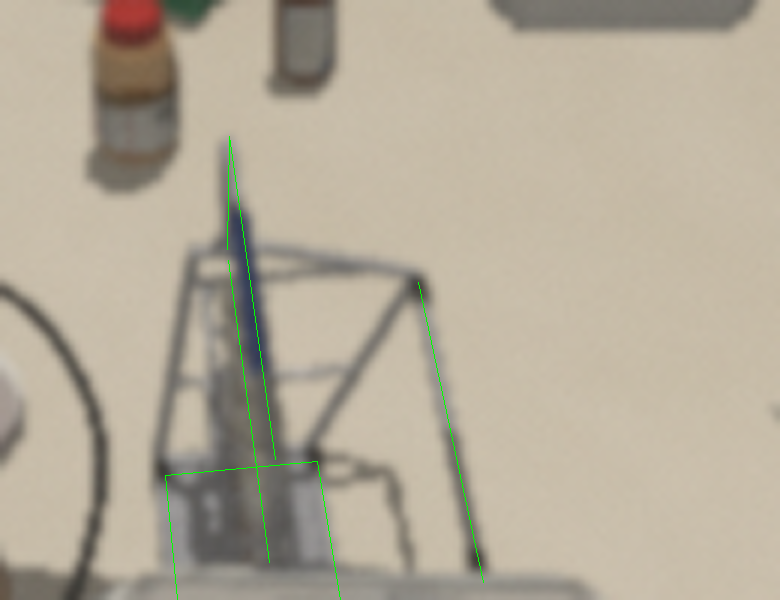

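View pics/h_top.png

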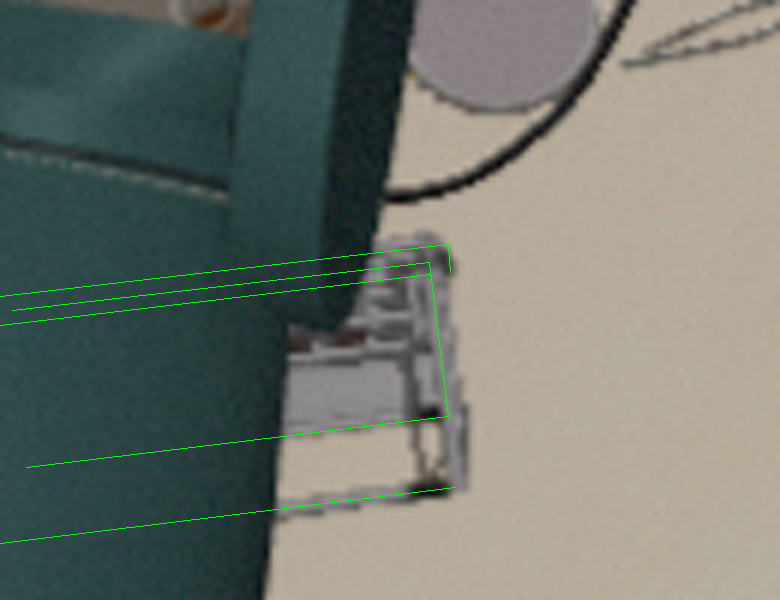

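Run:
```python
from fit6 import *
s=read_camera("side");t=read_camera("top")
S=lambda u,v:(u/6+200,v/6+155);T=lambda u,v:(u/6+160,v/6+130)
o=[(s,'b',-45,S(237,208)),(s,'b',45,S(260,370)),(s,[-47,-92,100],0,S(419,285)),(s,[70,-92,0],0,S(160,470)),(s,[0,-92,0],0,S(315,462)),
(t,[-47,-92,100],0,T(452,489)),(t,[0,-92,0],0,T(445,412)),(s,'b',-100,S(228,140))]
def f(q):
    p=[q[0],q[1],.003,q[2],0,0,q[3]];r=[]
    for c,k,y,uv in o:
        r+=list(proj(c,W(p,bar(p[6],y) if k=='b' else k))[0]-uv)
    return r
r=least_squares(f,[.616,-.037,.1,.06]);q=r.x;print(q.round(4),np.round(r.fun,1))
p=np.array([q[0],q[1],.003,q[2],0,0,q[3]]);np.save("par3.npy",p)
b=W(p,bar(p[6]))[0];print("bar",b.round(4),"moved",np.hypot(*(p[:2]-np.load("par.npy")[:2])))
draw(s,"side",p,"pics/i_side.png",200,155)
y=np.pi/2+q[2];d=np.array([np.cos(q[2]),np.sin(q[2]),0])
print(bot.get_obs()["tcp_pos"])
T_=[(b+d*.045+[0,0,.06],y),(b+d*.045+[0,0,-.010],y)]
h0=q[3]
for h in np.arange(.1,.95,.2):
    bb=W(p,bar(h))[0];T_.append((bb+d*.0155+[0,0,-.010],y));print(round(h,2),bb.round(3))
cmd(T_)
```

```text
[ 0.6161 -0.0387  0.1085 -0.0014] [ 0.3  2.3  0.3  1.5  0.2 -1.1  0.1 -1.5 -0.3 -2.4 -1.5 -0.   0.6 -0.2
 -0.3 -0.8]
bar [ 0.651  -0.0349  0.185 ] moved 0.028981903010812597
[ 0.74369105 -0.11238685  0.27888166]
0.1 [ 0.645 -0.036  0.185]
0.3 [ 0.633 -0.037  0.182]
0.5 [ 0.622 -0.038  0.178]
0.7 [ 0.612 -0.039  0.171]
0.9 [ 0.604 -0.04   0.162]
[ 92.3 -23.4  34. ] [-0.1 -0.   9.7]
[ 92.3 -23.3 104. ] [-0.1 -0.   9.7]
[ 98.3 -58.4 104.4] [-0.1 -0.   9.7]
[100.3 -70.  106.8] [-0.1 -0.   9.7]
[102.1 -80.8 111.5] [-0.1 -0.   9.7]
[103.8 -90.6 118.2] [-0.1 -0.   9.7]
[105.2 -98.8 126.8] [-0.1 -0.   9.7]
```

View pics/i_side.png

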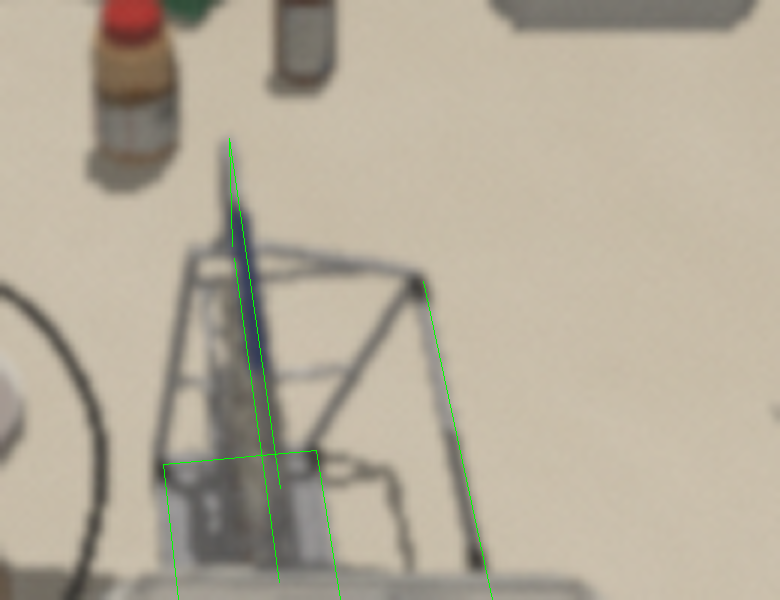

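drive_tool(grip_force=20, plan=[{"dx": 46, "dy": -11, "dz": 15, "ax": 0, "ay": 0, "az": 5, "jaw": 1}, {"dx": 92, "dy": -23, "dz": 30, "ax": 0, "ay": 0, "az": 9.7, "jaw": 1}, {"dx": 92, "dy": -23, "dz": 70, "ax": 0, "ay": 0, "az": 9.7, "jaw": 1}, {"dx": 92, "dy": -23, "dz": 103, "ax": 0, "ay": 0, "az": 9.7, "jaw": 1}, {"dx": 92, "dy": -23, "dz": 103, "ax": 0, "ay": 0, "az": 9.7, "jaw": 1}, {"dx": 92, "dy": -23, "dz": 103, "ax": 0, "ay": 0, "az": 9.7, "jaw": 1}])

```text
clock: 17.9
tcp_pos: [0.6966, -0.0305, 0.1784]
ee_rot: [0.0, 0.668, 0.745, 0.0]
contact_force: [0.3, -0.5, 0.8]
grip_width: 0.003
```

Run:
```python
from fit6 import *
print(bot.get_obs()["tcp_pos"])
p=read_camera("side");im=p["image"][155:255,200:320];cv2.imwrite("pics/side16.png",cv2.resize(im,None,fx=6,fy=6,interpolation=2))
q=np.load("par3.npy");y=np.pi/2+q[3];d=np.array([np.cos(q[3]),np.sin(q[3]),0]);T_=[]
for h in (0,.1,.3,.5,.7,.9):
    T_.append((W(q,bar(h))[0]+d*.0155+[0,0,-.008],y))
for h in (.9,1.1,1.3,1.5,1.6,1.68):
    T_.append((W(q,bar(h))[0]+[0,0,.0045],y))
cmd(T_)
```

```text
[ 0.69663521 -0.03049591  0.17836007]
[  0.6 -30.7   1.8] [0.1 0.  0. ]
[  0.6 -36.7   2.1] [0.1 0.  0. ]
[  0.6 -48.4   4.5] [0.1 0.  0. ]
[  0.6 -59.4   9.1] [0.1 0.  0. ]
[  0.7 -69.3  15.9] [0.1 0.  0. ]
[  0.7 -77.7  24.5] [0.1 0.  0. ]
[  0.7 -93.2  12. ] [0.1 0.  0. ]
[  0.7 -99.7  22. ] [0.1 0.  0. ]
[   0.7 -104.    33.2] [0.1 0.  0. ]
[   0.7 -106.1   45. ] [0.1 0.  0. ]
[   0.7 -106.2   51. ] [0.1 0.  0. ]
[   0.7 -105.9   55.8] [0.1 0.  0. ]
```

View pics/side16.png

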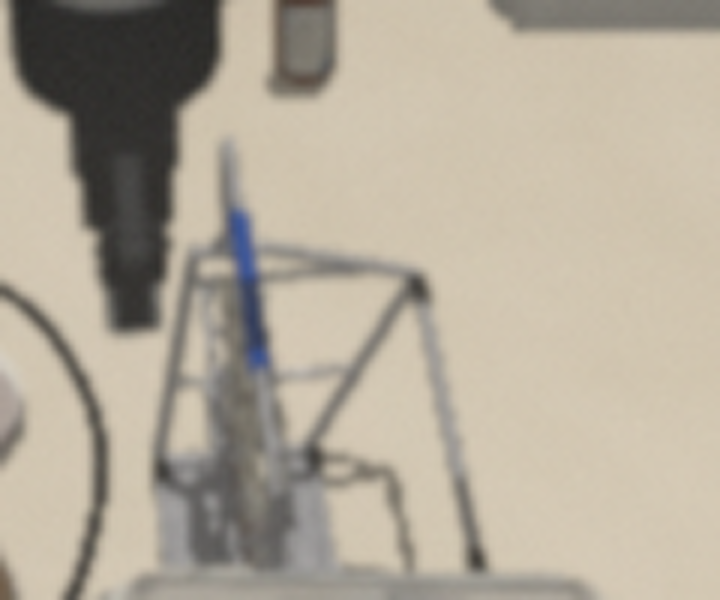

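drive_tool(grip_force=20, plan=[{"dx": 0, "dy": -22, "dz": 0, "ax": 0, "ay": 0, "az": 0, "jaw": 1}, {"dx": 0, "dy": -32, "dz": 1, "ax": 0, "ay": 0, "az": 0, "jaw": 1}, {"dx": 0, "dy": -40, "dz": 2, "ax": 0, "ay": 0, "az": 0, "jaw": 1}, {"dx": 0, "dy": -48, "dz": 3, "ax": 0, "ay": 0, "az": 0, "jaw": 1}, {"dx": 0, "dy": -55, "dz": 5, "ax": 0, "ay": 0, "az": 0, "jaw": 1}, {"dx": 0, "dy": -61, "dz": 8, "ax": 0, "ay": 0, "az": 0, "jaw": 1}, {"dx": 0, "dy": -67, "dz": 12, "ax": 0, "ay": 0, "az": 0, "jaw": 1}, {"dx": 0, "dy": -72, "dz": 16, "ax": 0, "ay": 0, "az": 0, "jaw": 1}])

```text
clock: 18.95
tcp_pos: [0.6244, -0.0383, 0.1609]
ee_rot: [-0.0, 0.668, 0.745, -0.0]
contact_force: [0.6, 0.8, -1.8]
grip_width: -0.005
```

Run:
```python
from fit6 import *
print(bot.get_obs()["tcp_pos"])
p=read_camera("side");im=p["image"][155:255,200:320];cv2.imwrite("pics/side17.png",cv2.resize(im,None,fx=6,fy=6,interpolation=2))
q=np.load("par3.npy");y=np.pi/2+q[3]
T_=[(W(q,bar(h))[0]+[0,0,.0045],y) for h in (.7,.9,1.1,1.3,1.5,1.6,1.68)]
cmd(T_)
```

```text
[ 0.62438095 -0.03826594  0.16090937]
[  0.4 -11.5 -15. ] [-0. -0.  0.]
[  0.4 -19.8  -6.4] [-0. -0.  0.]
[  0.4 -26.3   3.7] [-0. -0.  0.]
[  0.4 -30.6  14.8] [-0. -0.  0.]
[  0.4 -32.6  26.6] [-0. -0.  0.]
[  0.4 -32.7  32.6] [-0. -0.  0.]
[  0.4 -32.4  37.4] [-0. -0.  0.]
```

View pics/side17.png

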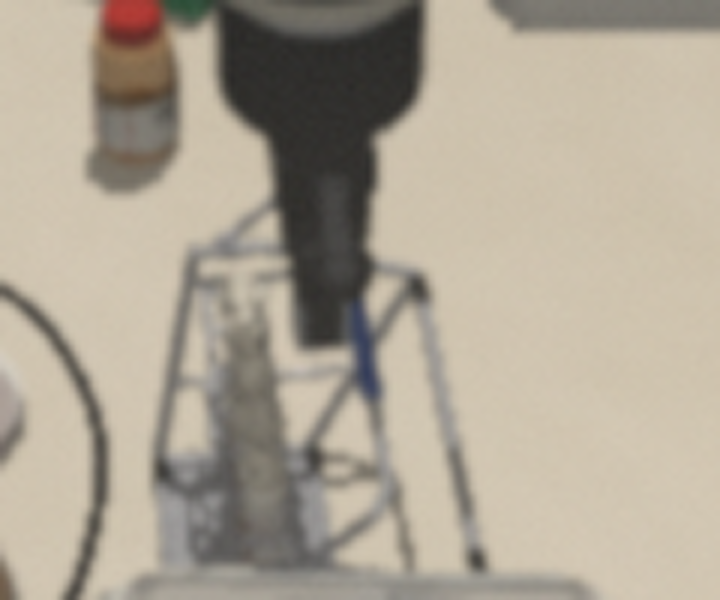

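drive_tool(grip_force=20, plan=[{"dx": 0, "dy": 3, "dz": 0, "ax": 0, "ay": 0, "az": 0, "jaw": 1}, {"dx": 0, "dy": 3, "dz": -28, "ax": 0, "ay": 0, "az": 0, "jaw": 1}, {"dx": 0, "dy": -22, "dz": -28, "ax": 0, "ay": 0, "az": 0, "jaw": 1}, {"dx": 0, "dy": -22, "dz": -20, "ax": 0, "ay": 0, "az": 0, "jaw": 1}, {"dx": 0, "dy": -24, "dz": -10, "ax": 0, "ay": 0, "az": 0, "jaw": 1}, {"dx": 0, "dy": -26, "dz": -2, "ax": 0, "ay": 0, "az": 0, "jaw": 1}, {"dx": 0, "dy": -28, "dz": 5, "ax": 0, "ay": 0, "az": 0, "jaw": 1}, {"dx": 0, "dy": -30, "dz": 12, "ax": 0, "ay": 0, "az": 0, "jaw": 1}])

```text
clock: 20.0
tcp_pos: [0.5949, -0.0415, 0.1487]
ee_rot: [-0.0, 0.667, 0.745, -0.0]
contact_force: [0.2, -0.4, 0.9]
grip_width: 0.001
```

Run:
```python
from fit6 import *
print(bot.get_obs()["tcp_pos"])
p=read_camera("side");im=p["image"][155:255,200:320];cv2.imwrite("pics/side18.png",cv2.resize(im,None,fx=6,fy=6,interpolation=2))
q=np.load("par3.npy");y=np.pi/2+q[3]
T_=[(W(q,bar(h))[0]+[0,0,.0045],y) for h in (1.3,1.5,1.6,1.68)]
cmd(T_)
```

```text
[ 0.59487747 -0.04148158  0.14865519]
[ 0.4 -1.   2.2] [-0.1 -0.   0. ]
[ 0.4 -3.  14. ] [-0.1 -0.   0. ]
[ 0.4 -3.1 20. ] [-0.1 -0.   0. ]
[ 0.4 -2.8 24.8] [-0.1 -0.   0. ]
```

View pics/side18.png

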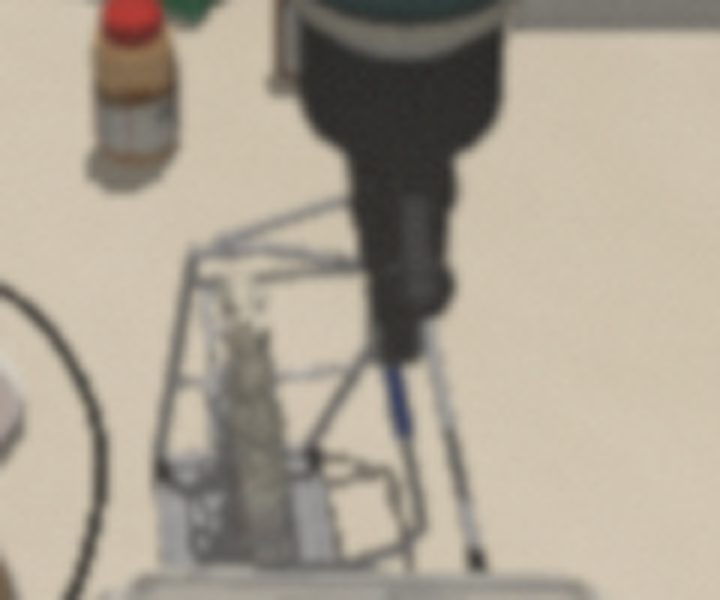

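The bar is coming down under the fingertip, at about (398,370). I'll keep pressing to the stop in gentle steps.

drive_tool(grip_force=20, plan=[{"dx": 0, "dy": -2, "dz": 6, "ax": 0, "ay": 0, "az": 0, "jaw": 1}, {"dx": 0, "dy": -3, "dz": 12, "ax": 0, "ay": 0, "az": 0, "jaw": 1}, {"dx": 0, "dy": -3, "dz": 17, "ax": 0, "ay": 0, "az": 0, "jaw": 1}, {"dx": 0, "dy": -3, "dz": 21, "ax": 0, "ay": 0, "az": 0, "jaw": 1}])

```text
clock: 20.55
tcp_pos: [0.5919, -0.0418, 0.128]
ee_rot: [-0.0, 0.667, 0.745, -0.0]
contact_force: [0.5, -0.2, 0.5]
grip_width: 0.003
```

drive_tool(grip_force=20, plan=[{"dx": 0, "dy": 0, "dz": 2, "ax": 0, "ay": 0, "az": 0, "jaw": 1}, {"dx": 0, "dy": 0, "dz": 4, "ax": 0, "ay": 0, "az": 0, "jaw": 1}, {"dx": 0, "dy": 0, "dz": 4, "ax": 0, "ay": 0, "az": 0, "jaw": 1}])

```text
clock: 20.92
tcp_pos: [0.5919, -0.0418, 0.1242]
ee_rot: [-0.0, 0.667, 0.745, -0.0]
contact_force: [-0.2, -0.3, 0.2]
grip_width: 0.001
```

Run:
```python
from fit6 import *
print(bot.get_obs()["tcp_pos"],bot.get_obs()["contact_force"])
p=read_camera("side");im=p["image"][155:255,200:320];cv2.imwrite("pics/side19.png",cv2.resize(im,None,fx=6,fy=6,interpolation=2))
```

```text
[ 0.59194712 -0.04179868  0.12424011] [-0.16172495 -0.31592353  0.21880915]
```

View pics/side19.png

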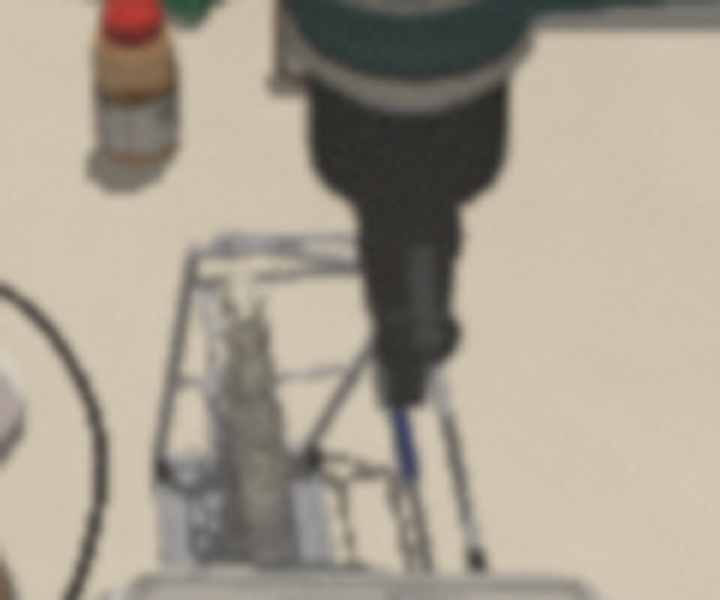

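drive_tool(grip_force=20, plan=[{"dx": 0, "dy": 0, "dz": 2, "ax": 0, "ay": 0, "az": 0, "jaw": 1}, {"dx": 0, "dy": 0, "dz": 3, "ax": 0, "ay": 0, "az": 0, "jaw": 1}])

```text
clock: 21.22
tcp_pos: [0.592, -0.0418, 0.1213]
ee_rot: [0.0, 0.668, 0.745, 0.0]
contact_force: [0.0, -0.5, -0.0]
grip_width: 0.001
```

drive_tool(grip_force=20, plan=[{"dx": 0, "dy": 0, "dz": -20, "ax": 0, "ay": 0, "az": 0, "jaw": 1}, {"dx": 0, "dy": 0, "dz": -80, "ax": 0, "ay": 0, "az": 0, "jaw": 1}, {"dx": 0, "dy": -30, "dz": -140, "ax": 0, "ay": 0, "az": 0, "jaw": 1}, {"dx": 0, "dy": -90, "dz": -160, "ax": 0, "ay": 0, "az": 0, "jaw": 1}, {"dx": 0, "dy": -150, "dz": -160, "ax": 0, "ay": 0, "az": 0, "jaw": 1}, {"dx": 0, "dy": -190, "dz": -160, "ax": 0, "ay": 0, "az": 0, "jaw": 1}, {"dx": 0, "dy": -190, "dz": -160, "ax": 0, "ay": 0, "az": 0, "jaw": 1}])

```text
clock: 22.1
tcp_pos: [0.4014, -0.0627, 0.2838]
ee_rot: [0.002, 0.668, 0.744, 0.001]
contact_force: [-0.3, -0.3, 0.7]
grip_width: 0.002
```

Run:
```python
from fit6 import *
print(bot.get_obs()["tcp_pos"],bot.get_obs()["contact_force"])
for n in("side","top"):
    p=read_camera(n);im=p["image"];im=im[155:255,200:320] if n=="side" else im[110:230,150:290]
    cv2.imwrite(f"pics/{n}20.png",cv2.resize(im,None,fx=5,fy=5,interpolation=2))
```

```text
[ 0.40135895 -0.06269013  0.28379458] [-0.25718929 -0.3072854   0.74789636]
```

View pics/side20.png

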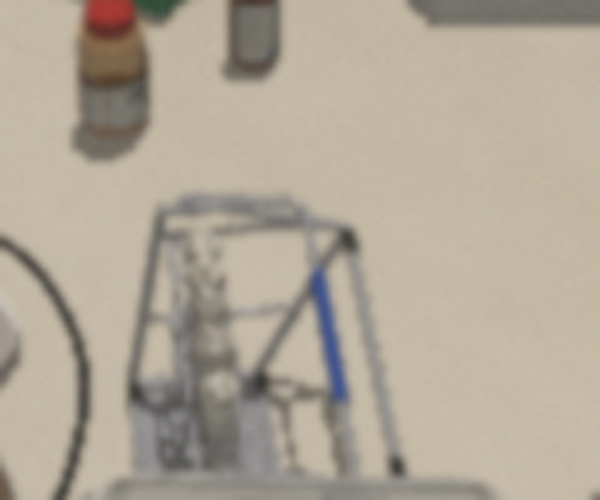

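View pics/top20.png

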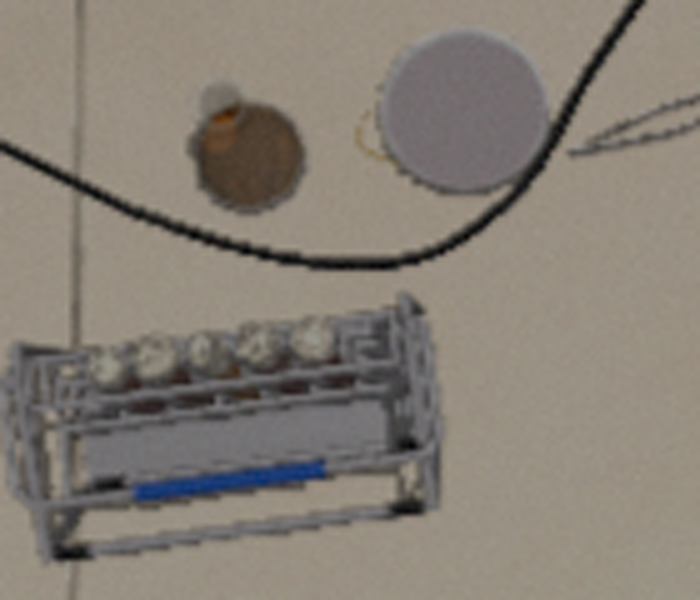

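The rack stands clear of the cable with all five plugs visible. The handle is folded, with its blue sleeve at (325,340) in the side view. One last fit to check the numbers.

Run:
```python
from fit6 import *
s=read_camera("side");t=read_camera("top")
S=lambda u,v:(u/5+200,v/5+155);T=lambda u,v:(u/5+150,v/5+110)
o=[(s,'b',-45,S(317,273)),(s,'b',45,S(341,400)),(s,[-47,-92,100],0,S(348,235)),(s,[-47,92,100],0,S(399,472)),(s,[70,-92,0],0,S(133,391)),(s,[0,-92,0],0,S(262,384)),
(t,[-47,-92,100],0,T(430,507)),(t,[-47,92,100],0,T(50,553)),(t,[0,-92,0],0,T(424,443)),(t,'b',45,T(136,493)),(t,'b',-45,T(326,470))]
def f(p):
    r=[]
    for c,k,y,uv in o: r+=list(proj(c,W(p,bar(p[6],y) if k=='b' else k))[0]-uv)
    return r+[(p[2]-.003)*50]
r=least_squares(f,[.616,-.037,.003,.1,0,0,1.6]);p=r.x;print(p.round(4),np.round(r.fun,1))
print("moved",np.hypot(*(p[:2]-np.load("par.npy")[:2])))
for n in("flask","petri_dish","amber_bottle","dropper_bottle"):
    print(n,[(round(m["p"],2),m["uv"]) for m in masks_of(t,n)[:1]])
print(bot.get_obs()["clock"])
```

```text
[ 0.6173 -0.038   0.0039  0.0982  0.0068  0.0779  1.7607] [-0.1  0.7 -0.2 -0.9  0.1 -0.3  0.7  1.   0.1  0.2 -0.3 -0.3  0.8  0.2
 -1.2  0.1 -0.2  0.1  0.2 -0.5  0.7 -0.3  0. ]
moved 0.028596044185667382
flask [(0.61, [201.2, 142.2])]
petri_dish [(0.62, [241.6, 126.6])]
amber_bottle [(0.62, [318.8, 161.9])]
dropper_bottle [(0.63, [347.5, 191.8])]
22.5
```

Run:
```python
from fit6 import *
s=read_camera("side");t=read_camera("top")
S=lambda u,v:(u/5+200,v/5+155);T=lambda u,v:(u/5+150,v/5+110)
im=t["image"][150:250,110:250];im=cv2.resize(im,None,fx=5.5,fy=5.5,interpolation=2)
cv2.imwrite("pics/top21.png",im)
o=[(s,'b',-45,S(317,273)),(s,'b',45,S(341,400)),(s,[-47,-92,100],0,S(348,235)),(s,[-47,92,100],0,S(399,472)),(s,[70,-92,0],0,S(133,391)),(s,[0,-92,0],0,S(262,384)),
(t,[-47,-92,100],0,T(430,507)),(t,[-47,92,100],0,T(50,553)),(t,[0,-92,0],0,T(424,443)),(t,[0,85,0],0,T(95,486)),(t,'b',45,T(136,493)),(t,'b',-45,T(326,470))]
def go(fix):
    def f(q):
        p=[q[0],q[1],.003,q[2],0 if fix else q[4],0 if fix else q[5],q[3]];r=[]
        for c,k,y,uv in o: r+=list(proj(c,W(p,bar(p[6],y) if k=='b' else k))[0]-uv)
        return r
    r=least_squares(f,[.616,-.037,.1,1.6,0,0]);print(r.x.round(4));print(np.round(r.fun,1).reshape(-1,2).tolist())
go(1);go(0)
# initial state roll for calibration comparison
```

```text
[ 0.6172 -0.0433  0.111   1.7218  0.      0.    ]
[[-0.0, -0.0], [0.3, 0.5], [-0.2, -1.8], [1.2, 3.8], [-0.3, -2.5], [-0.7, -3.3], [-0.2, -0.5], [-1.3, 1.0], [1.7, -0.7], [0.5, -0.0], [-0.9, 0.1], [-0.9, -0.6]]
[ 0.6166 -0.0393  0.1025  1.7526 -0.002   0.0671]
[[-0.2, 0.6], [-0.1, -0.8], [-0.0, -0.6], [0.8, 1.3], [0.3, 0.0], [-0.1, -0.7], [0.9, -0.0], [-0.9, 0.2], [0.3, 0.2], [-1.5, -0.3], [0.4, -0.4], [0.7, -0.4]]
```

View pics/top21.png

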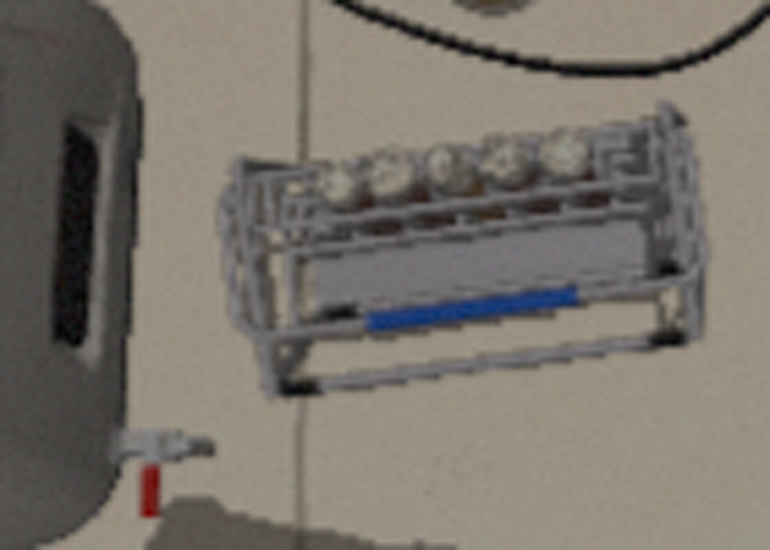

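Run:
```python
from fit6 import *
s=read_camera("side");t=read_camera("top")
im=cv2.resize(s["image"][190:260,215:305],None,fx=8,fy=8,interpolation=2);cv2.imwrite("pics/side22.png",im)
S=lambda u,v:(u/5+200,v/5+155);T=lambda u,v:(u/5+150,v/5+110)
o=[(s,'b',-45,S(317,273)),(s,'b',45,S(341,400)),(s,[-47,-92,100],0,S(348,235)),(s,[70,-92,0],0,S(133,391)),(s,[0,-92,0],0,S(262,384)),
(t,[-47,-92,100],0,T(430,507)),(t,[-47,92,100],0,T(50,553)),(t,[0,-92,0],0,T(424,443)),(t,'b',45,T(136,493)),(t,'b',-45,T(326,470))]
def go(fix):
    def f(q):
        p=[q[0],q[1],.003,q[2],0 if fix else q[4],0 if fix else q[5],q[3]];r=[]
        for c,k,y,uv in o: r+=list(proj(c,W(p,bar(p[6],y) if k=='b' else k))[0]-uv)
        return r
    r=least_squares(f,[.616,-.037,.1,1.6,0,0]);print(r.x.round(4));print(np.round(r.fun,1).reshape(-1,2).tolist())
    return r.x
q=go(1);go(0)
p=[q[0],q[1],.003,q[2],0,0,q[3]]
im=cv2.resize(s["image"][155:255,200:330],None,fx=6,fy=6,interpolation=2)
draw(s,"side",p,"pics/j_side.png",200,155);draw(t,"top",p,"pics/j_top.png",150,130)
```

```text
[ 0.6168 -0.0423  0.1122  1.7146  0.      0.    ]
[[0.1, 0.1], [0.5, 0.7], [-0.1, -1.6], [-0.2, -2.2], [-0.6, -3.1], [-0.6, -0.4], [-1.7, 1.2], [1.3, -0.6], [-1.4, 0.3], [-1.3, -0.5]]
[ 0.6172 -0.0384  0.1014  1.7409  0.0072  0.0666]
[[0.0, 0.7], [0.1, -0.6], [0.1, -0.3], [0.0, 0.1], [-0.4, -0.5], [0.6, 0.2], [-1.3, 0.4], [-0.0, 0.0], [-0.1, -0.3], [0.3, -0.2]]
```

View pics/j_side.png

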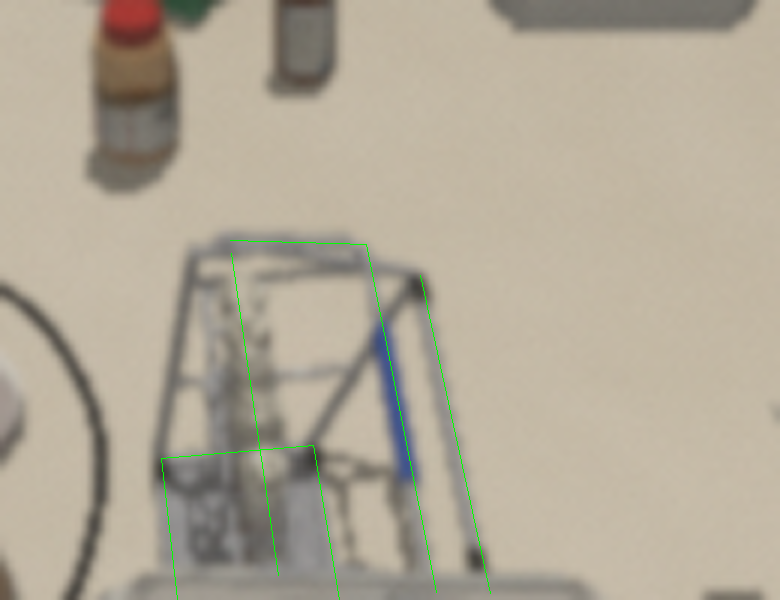

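View pics/side22.png

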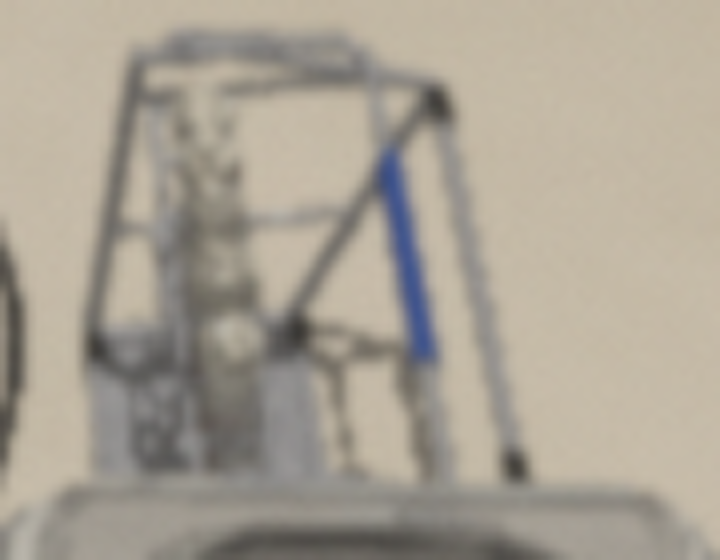

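View pics/j_top.png

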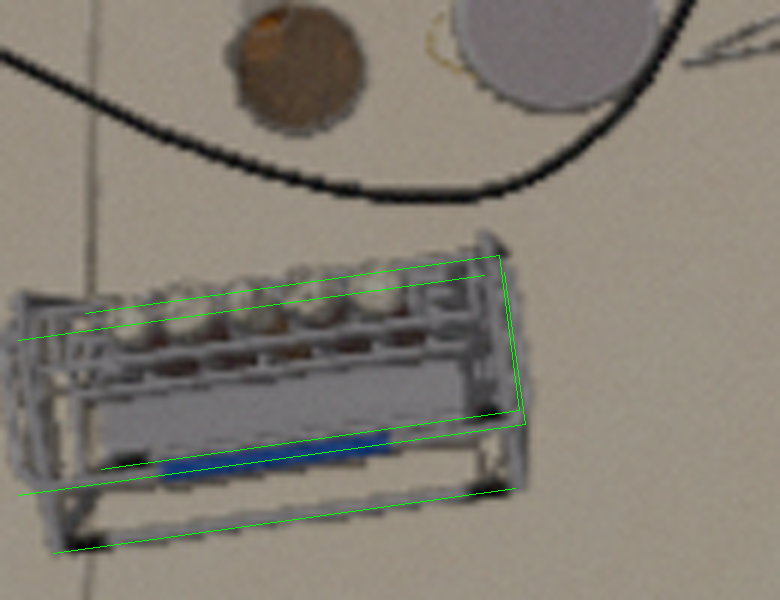

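Run:
```python
from fit6 import *
s=read_camera("side");t=read_camera("top")
S=lambda u,v:(u/5+200,v/5+155);S8=lambda u,v:(u/8+215-.06,v/8+190-.06);T=lambda u,v:(u/5+150,v/5+110);T6=lambda u,v:(u/6+150,v/6+130)
for e in(80,84,88):
  o=[(s,'b',-45,S(317,273)),(s,'b',45,S(341,400)),(s,[-47,-e,100],0,S8(438,102)),(s,[-47,e,100],0,S8(514,463)),(s,[70,-e,0],0,S8(95,347)),(s,[0,-e,0],0,S8(291,333)),
(t,[-47,-e,100],0,T6(490,488)),(t,[-47,e,100],0,T6(84,543)),(t,[0,-e,0],0,T6(488,412)),(t,[0,e,0],0,T6(130,460)),(t,'b',45,T(136,493)),(t,'b',-45,T(326,470))]
  def f(q):
        p=[q[0],q[1],.003,q[2],q[4],q[5],q[3]];r=[]
        for c,k,y,uv in o: r+=list(proj(c,W(p,bar(p[6],y) if k=='b' else k))[0]-uv)
        return r
  r=least_squares(f,[.616,-.037,.1,1.6,0,0]);print(e,r.x.round(4),r.cost);print(np.round(r.fun,1).tolist())
```

```text
80 [ 0.6179 -0.0439  0.1067  1.7382  0.0044  0.0143] 1.936215519787062
[-0.2, -0.1, -0.0, -0.0, 0.3, 0.5, 0.6, 0.7, -0.3, 0.5, 0.8, 0.2, -0.0, 0.2, 0.4, -0.0, 0.9, -0.2, -0.2, -0.2, -0.0, -0.2, 0.1, -0.7]
84 [ 0.6178 -0.0427  0.1061  1.7427  0.0038  0.0292] 9.186991382951067
[-0.3, 0.1, -0.1, -0.3, 0.1, -0.2, 0.9, 1.5, -0.3, 0.1, 0.7, -0.2, 1.8, 0.1, -1.3, 0.1, 2.0, -0.3, -2.2, -0.0, 0.1, -0.3, 0.3, -0.7]
88 [ 0.6176 -0.0415  0.1053  1.7481  0.0035  0.045 ] 29.86676898919119
[-0.3, 0.2, -0.1, -0.5, -0.1, -0.9, 1.1, 2.2, -0.3, -0.3, 0.6, -0.6, 3.6, -0.1, -2.9, 0.2, 3.1, -0.3, -4.3, 0.1, 0.3, -0.4, 0.6, -0.6]
```

The apparent tilt came from treating the sleeve centres (about 80 mm from the rack's middle) as the wire ends (92 mm). With that corrected, lean is 0.004, roll 0.014 and the handle about 1.72. Handing in.

```bash
python3 -c "
from plant import bot
print(bot.sign_off(), bot.get_obs()['clock'])"
```

```text
the job is handed in; nothing more can be done
the job is handed in; nothing more can be done
```

The rack now stands on its base with all five tubes in their cells and the handle folded down onto the sloping legs. I handed the job in after about 23 s of the 48 s allowed; no verdict came back.

**What I did:** I pushed the handle bar until the rack tipped up, but it stopped at about 0.3 rad. Its toe had landed on the black cable, which is solid. I pushed the toe's right end back about 35 mm with about 8 N. That cleared the cable, and the rack dropped onto its base with the handle still up. I then pushed the handle over from the far side and pressed it down to its stop.

**Last checks, all from the camera pictures:**

| Check | Measured | Limit |
|---|---|---|
| Lean | about 0.004 rad | 0.05 rad |
| Sideways tilt | about 0.014 rad | 0.05 rad |
| Handle angle | about 1.72 rad (fit gave 1.74, just past the stop) | at least 1.5 rad |
| Heel moved | about 25 mm | 60 mm |

- **Tubes:** all five plugs show level in the top view. I did not measure each tube's height or tilt.
- **Other things on the bench:** the top view puts them within a few pixels of where they were; I did not convert that to millimetres. The arm was well clear of everything at hand-in.
- **Disagreement:** earlier fits gave a false sideways tilt of about 0.07 rad. It came from taking the sleeve centres for the wire ends, and it went away once I corrected that.
- **Yaw:** the rack now sits about 0.17 rad turned from its starting yaw, because I pushed only its right end.

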